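# Load the incubator drawer with spawn bottles

## Task

Pull the incubator's drawer right out by its handle and stand every sound spawn bottle upright on the tray in neat rows, each centred in a ring of its own and the back row full, and lay the yellow temperature logger flat, screen up, in the empty bay on the left. Set the glass down gently, then slide the drawer gently shut until it is fully home, with everything still in its place. Leave the mouldy bottle with the red-banded cap and the other things on the bench where they are.

Things in the scene. Friction and masses are not known exactly. Their poses are not given: they have to be found in the camera images.
- drawer (a joint): the incubator's only drawer, on a slide: 0 = fully shut, 0.20 m = fully out at its stop. It slides level along the tray's -x axis, towards the robot; about 4 N moves it and it stays where it is left. It may stand up to 30 mm ajar at the start. The drawer front is 18 mm thick, 390 mm wide, and reaches from 14 to 130 mm above the bench.
- incubator_front (a point): middle of the top front edge of the low white bench-top incubator, which is fixed: 340 (x) x 390 (y) x 145 (z) mm, with a clear viewing window in its top and a 48 mm high controller 230 mm behind this edge. Axes as the tray's. The shut drawer front lies against the incubator's front face.
- handle (a point): middle of the steel bar handle on the drawer front: a level bar 140 mm long across the drawer (along the tray's y), 35 mm in front of the drawer's face, 107 mm above the bench; about 10 mm thick. Its axes are those of the tray.
- tray (a point): middle of the front edge of the blue-grey tray in the drawer, at floor level (18 mm above the bench; x level into the incubator, y left, z up; moves with the drawer). The tray runs from x = 0 to 190 mm and y = -180 to 180 mm, rim 4 mm thick, 20 mm above the floor. Six thin white rings, 77 mm across, are painted on it: front row x = 53 mm, back row x = 137 mm; y = 34, -48, -130 mm.
- bottle1: sound spawn bottle (four to six of the six are present): round, white mottled contents over a dark foot, dark green screw cap; 70 mm across to 58 mm height, shoulder tapering to the cap, cap 41 mm across from 81 to 104 mm height; 0.26 to 0.40 kg. Origin at the centre of its underside, z up through the cap. It starts standing on the bench.
- bottle2: sound spawn bottle (four to six of the six are present): round, white mottled contents over a dark foot, dark green screw cap; 70 mm across to 58 mm height, shoulder tapering to the cap, cap 41 mm across from 81 to 104 mm height; 0.26 to 0.40 kg. Origin at the centre of its underside, z up through the cap. It starts standing on the bench.
- bottle3: sound spawn bottle (four to six of the six are present): round, white mottled contents over a dark foot, dark green screw cap; 70 mm across to 58 mm height, shoulder tapering to the cap, cap 41 mm across from 81 to 104 mm height; 0.26 to 0.40 kg. Origin at the centre of its underside, z up through the cap. It starts standing on the bench.
- bottle4: sound spawn bottle (four to six of the six are present): round, white mottled contents over a dark foot, dark green screw cap; 70 mm across to 58 mm height, shoulder tapering to the cap, cap 41 mm across from 81 to 104 mm height; 0.26 to 0.40 kg. Origin at the centre of its underside, z up through the cap. It starts standing on the bench.
- bottle5: sound spawn bottle (four to six of the six are present): round, white mottled contents over a dark foot, dark green screw cap; 70 mm across to 58 mm height, shoulder tapering to the cap, cap 41 mm across from 81 to 104 mm height; 0.26 to 0.40 kg. Origin at the centre of its underside, z up through the cap. It starts standing on the bench.
- bottle6: sound spawn bottle (four to six of the six are present): round, white mottled contents over a dark foot, dark green screw cap; 70 mm across to 58 mm height, shoulder tapering to the cap, cap 41 mm across from 81 to 104 mm height; 0.26 to 0.40 kg. Origin at the centre of its underside, z up through the cap. It starts standing on the bench.
- mouldy_bottle: spoilt bottle of the same size, with green mould patches, a red band round its cap and a red dot on top: leave it where it is. Origin at the centre of its underside.
- logger: yellow temperature logger, a flat box 100 (x) x 46 (y) x 36 (z) mm with a grey face and dark screen on top, 0.11 to 0.22 kg. Origin at the centre of its underside, x along its length. It starts flat on the bench, screen up. Its bay, left of the tray's 20 mm high divider (tray y = 80 to 84 mm), is 92 (y) x 182 (x) mm, centred at tray x = 95, y = 130 mm.
- dish_stack: stack of four clear petri dishes, 90 mm across, 56 mm high; not part of the job, leave it alone. Origin at the centre of its underside.
- spray_bottle: white bottle with blue label, 68 mm across, 185 mm high; not part of the job, leave it alone. Origin at the centre of its underside.
- cap_tub: steel bowl, 110 mm across, 75 mm high; not part of the job, leave it alone. Origin at the centre of its underside.
- burner: amber glass spirit burner with brass top, 80 mm across, 85 mm high; not part of the job, leave it alone. Origin at the centre of its underside.
- forceps: steel forceps, 185 mm long, lying flat; not part of the job, leave it alone. Origin at the centre of its underside.
- notebook: blue notebook, 150 x 105 x 14 mm; not part of the job, leave it alone. Origin at the centre of its underside.

How it is judged:
On the way, in this order (a step that is already met when the one before it is completed fails the run):
1. the drawer is pulled right out (value of joint drawer above 0.17 m), for 0.2 s.
2. with the drawer still out, every sound bottle stands in a ring, the back row is full and the logger lies in its bay (value of joint drawer above 0.1 m and (x of bottle1 in the frame of tray between 0.043 and 0.063 m or x of bottle1 in the frame of tray between 0.127 and 0.147 m) and (y of bottle1 in the frame of tray between 0.024 and 0.044 m or y of bottle1 in the frame of tray between -0.058 and -0.038 m or y of bottle1 in the frame of tray between -0.14 and -0.12 m) and z of bottle1 in the frame of tray between -0.009 and 0.008 m and angle between each of bottle1, bottle2, bottle3, bottle4, bottle5, bottle6's own z axis and vertical below 0.1 rad and linear speed of each of bottle1, bottle2, bottle3, bottle4, bottle5, bottle6, logger below 0.03 m/s and (x of bottle2 in the frame of tray between 0.043 and 0.063 m or x of bottle2 in the frame of tray between 0.127 and 0.147 m) and (y of bottle2 in the frame of tray between 0.024 and 0.044 m or y of bottle2 in the frame of tray between -0.058 and -0.038 m or y of bottle2 in the frame of tray between -0.14 and -0.12 m) and z of bottle2 in the frame of tray between -0.009 and 0.008 m and (x of bottle3 in the frame of tray between 0.043 and 0.063 m or x of bottle3 in the frame of tray between 0.127 and 0.147 m) and (y of bottle3 in the frame of tray between 0.024 and 0.044 m or y of bottle3 in the frame of tray between -0.058 and -0.038 m or y of bottle3 in the frame of tray between -0.14 and -0.12 m) and z of bottle3 in the frame of tray between -0.009 and 0.008 m and (x of bottle4 in the frame of tray between 0.043 and 0.063 m or x of bottle4 in the frame of tray between 0.127 and 0.147 m) and (y of bottle4 in the frame of tray between 0.024 and 0.044 m or y of bottle4 in the frame of tray between -0.058 and -0.038 m or y of bottle4 in the frame of tray between -0.14 and -0.12 m) and z of bottle4 in the frame of tray between -0.009 and 0.008 m and (x of bottle5 in the frame of tray between 0.043 and 0.063 m or x of bottle5 in the frame of tray between 0.127 and 0.147 m) and (y of bottle5 in the frame of tray between 0.024 and 0.044 m or y of bottle5 in the frame of tray between -0.058 and -0.038 m or y of bottle5 in the frame of tray between -0.14 and -0.12 m) and z of bottle5 in the frame of tray between -0.009 and 0.008 m and (x of bottle6 in the frame of tray between 0.043 and 0.063 m or x of bottle6 in the frame of tray between 0.127 and 0.147 m) and (y of bottle6 in the frame of tray between 0.024 and 0.044 m or y of bottle6 in the frame of tray between -0.058 and -0.038 m or y of bottle6 in the frame of tray between -0.14 and -0.12 m) and z of bottle6 in the frame of tray between -0.009 and 0.008 m and ((x of bottle1 in the frame of tray between 0.127 and 0.147 m and y of bottle1 in the frame of tray between 0.024 and 0.044 m) or (x of bottle2 in the frame of tray between 0.127 and 0.147 m and y of bottle2 in the frame of tray between 0.024 and 0.044 m) or (x of bottle3 in the frame of tray between 0.127 and 0.147 m and y of bottle3 in the frame of tray between 0.024 and 0.044 m) or (x of bottle4 in the frame of tray between 0.127 and 0.147 m and y of bottle4 in the frame of tray between 0.024 and 0.044 m) or (x of bottle5 in the frame of tray between 0.127 and 0.147 m and y of bottle5 in the frame of tray between 0.024 and 0.044 m) or (x of bottle6 in the frame of tray between 0.127 and 0.147 m and y of bottle6 in the frame of tray between 0.024 and 0.044 m)) and ((x of bottle1 in the frame of tray between 0.127 and 0.147 m and y of bottle1 in the frame of tray between -0.058 and -0.038 m) or (x of bottle2 in the frame of tray between 0.127 and 0.147 m and y of bottle2 in the frame of tray between -0.058 and -0.038 m) or (x of bottle3 in the frame of tray between 0.127 and 0.147 m and y of bottle3 in the frame of tray between -0.058 and -0.038 m) or (x of bottle4 in the frame of tray between 0.127 and 0.147 m and y of bottle4 in the frame of tray between -0.058 and -0.038 m) or (x of bottle5 in the frame of tray between 0.127 and 0.147 m and y of bottle5 in the frame of tray between -0.058 and -0.038 m) or (x of bottle6 in the frame of tray between 0.127 and 0.147 m and y of bottle6 in the frame of tray between -0.058 and -0.038 m)) and ((x of bottle1 in the frame of tray between 0.127 and 0.147 m and y of bottle1 in the frame of tray between -0.14 and -0.12 m) or (x of bottle2 in the frame of tray between 0.127 and 0.147 m and y of bottle2 in the frame of tray between -0.14 and -0.12 m) or (x of bottle3 in the frame of tray between 0.127 and 0.147 m and y of bottle3 in the frame of tray between -0.14 and -0.12 m) or (x of bottle4 in the frame of tray between 0.127 and 0.147 m and y of bottle4 in the frame of tray between -0.14 and -0.12 m) or (x of bottle5 in the frame of tray between 0.127 and 0.147 m and y of bottle5 in the frame of tray between -0.14 and -0.12 m) or (x of bottle6 in the frame of tray between 0.127 and 0.147 m and y of bottle6 in the frame of tray between -0.14 and -0.12 m)) and x of logger in the frame of tray between 0.03 and 0.16 m and y of logger in the frame of tray between 0.095 and 0.165 m and z of logger in the frame of tray between -0.009 and 0.008 m and angle between logger's own z axis and vertical below 0.15 rad), for 0.2 s.
At the end, for the whole second after the job is handed in: The drawer is shut to within 6 mm; every sound bottle present stands upright (within 0.1 rad) on the tray floor with its centre within 10 mm, lengthwise and crosswise, of a ring's centre; all three back rings are taken; the logger lies flat, screen up, on the floor of the left bay; all at rest (value of joint drawer below 0.006 m and velocity of joint drawer below 0.01 m/s and (x of bottle1 in the frame of tray between 0.043 and 0.063 m or x of bottle1 in the frame of tray between 0.127 and 0.147 m) and (y of bottle1 in the frame of tray between 0.024 and 0.044 m or y of bottle1 in the frame of tray between -0.058 and -0.038 m or y of bottle1 in the frame of tray between -0.14 and -0.12 m) and z of bottle1 in the frame of tray between -0.009 and 0.008 m and angle between each of bottle1, bottle2, bottle3, bottle4, bottle5, bottle6's own z axis and vertical below 0.1 rad and linear speed of each of bottle1, bottle2, bottle3, bottle4, bottle5, bottle6, logger below 0.03 m/s and (x of bottle2 in the frame of tray between 0.043 and 0.063 m or x of bottle2 in the frame of tray between 0.127 and 0.147 m) and (y of bottle2 in the frame of tray between 0.024 and 0.044 m or y of bottle2 in the frame of tray between -0.058 and -0.038 m or y of bottle2 in the frame of tray between -0.14 and -0.12 m) and z of bottle2 in the frame of tray between -0.009 and 0.008 m and (x of bottle3 in the frame of tray between 0.043 and 0.063 m or x of bottle3 in the frame of tray between 0.127 and 0.147 m) and (y of bottle3 in the frame of tray between 0.024 and 0.044 m or y of bottle3 in the frame of tray between -0.058 and -0.038 m or y of bottle3 in the frame of tray between -0.14 and -0.12 m) and z of bottle3 in the frame of tray between -0.009 and 0.008 m and (x of bottle4 in the frame of tray between 0.043 and 0.063 m or x of bottle4 in the frame of tray between 0.127 and 0.147 m) and (y of bottle4 in the frame of tray between 0.024 and 0.044 m or y of bottle4 in the frame of tray between -0.058 and -0.038 m or y of bottle4 in the frame of tray between -0.14 and -0.12 m) and z of bottle4 in the frame of tray between -0.009 and 0.008 m and (x of bottle5 in the frame of tray between 0.043 and 0.063 m or x of bottle5 in the frame of tray between 0.127 and 0.147 m) and (y of bottle5 in the frame of tray between 0.024 and 0.044 m or y of bottle5 in the frame of tray between -0.058 and -0.038 m or y of bottle5 in the frame of tray between -0.14 and -0.12 m) and z of bottle5 in the frame of tray between -0.009 and 0.008 m and (x of bottle6 in the frame of tray between 0.043 and 0.063 m or x of bottle6 in the frame of tray between 0.127 and 0.147 m) and (y of bottle6 in the frame of tray between 0.024 and 0.044 m or y of bottle6 in the frame of tray between -0.058 and -0.038 m or y of bottle6 in the frame of tray between -0.14 and -0.12 m) and z of bottle6 in the frame of tray between -0.009 and 0.008 m and ((x of bottle1 in the frame of tray between 0.127 and 0.147 m and y of bottle1 in the frame of tray between 0.024 and 0.044 m) or (x of bottle2 in the frame of tray between 0.127 and 0.147 m and y of bottle2 in the frame of tray between 0.024 and 0.044 m) or (x of bottle3 in the frame of tray between 0.127 and 0.147 m and y of bottle3 in the frame of tray between 0.024 and 0.044 m) or (x of bottle4 in the frame of tray between 0.127 and 0.147 m and y of bottle4 in the frame of tray between 0.024 and 0.044 m) or (x of bottle5 in the frame of tray between 0.127 and 0.147 m and y of bottle5 in the frame of tray between 0.024 and 0.044 m) or (x of bottle6 in the frame of tray between 0.127 and 0.147 m and y of bottle6 in the frame of tray between 0.024 and 0.044 m)) and ((x of bottle1 in the frame of tray between 0.127 and 0.147 m and y of bottle1 in the frame of tray between -0.058 and -0.038 m) or (x of bottle2 in the frame of tray between 0.127 and 0.147 m and y of bottle2 in the frame of tray between -0.058 and -0.038 m) or (x of bottle3 in the frame of tray between 0.127 and 0.147 m and y of bottle3 in the frame of tray between -0.058 and -0.038 m) or (x of bottle4 in the frame of tray between 0.127 and 0.147 m and y of bottle4 in the frame of tray between -0.058 and -0.038 m) or (x of bottle5 in the frame of tray between 0.127 and 0.147 m and y of bottle5 in the frame of tray between -0.058 and -0.038 m) or (x of bottle6 in the frame of tray between 0.127 and 0.147 m and y of bottle6 in the frame of tray between -0.058 and -0.038 m)) and ((x of bottle1 in the frame of tray between 0.127 and 0.147 m and y of bottle1 in the frame of tray between -0.14 and -0.12 m) or (x of bottle2 in the frame of tray between 0.127 and 0.147 m and y of bottle2 in the frame of tray between -0.14 and -0.12 m) or (x of bottle3 in the frame of tray between 0.127 and 0.147 m and y of bottle3 in the frame of tray between -0.14 and -0.12 m) or (x of bottle4 in the frame of tray between 0.127 and 0.147 m and y of bottle4 in the frame of tray between -0.14 and -0.12 m) or (x of bottle5 in the frame of tray between 0.127 and 0.147 m and y of bottle5 in the frame of tray between -0.14 and -0.12 m) or (x of bottle6 in the frame of tray between 0.127 and 0.147 m and y of bottle6 in the frame of tray between -0.14 and -0.12 m)) and x of logger in the frame of tray between 0.03 and 0.16 m and y of logger in the frame of tray between 0.095 and 0.165 m and z of logger in the frame of tray between -0.009 and 0.008 m and angle between logger's own z axis and vertical below 0.15 rad); the robot touches nothing.
It fails at once if the drawer is slammed (shut faster than 0.4 m/s) (velocity of joint drawer below -0.4 m/s).
It fails at once if a bottle is let fall instead of being set down (clear of the fingers and off its support, it drops faster than 0.5 m/s) ((linear speed of bottle1 above 0.5 m/s and z of bottle1 in the frame of tray above 0.006 m and contact force between bottle1 and the fingers below 0.5 N) or (linear speed of bottle2 above 0.5 m/s and z of bottle2 in the frame of tray above 0.006 m and contact force between bottle2 and the fingers below 0.5 N) or (linear speed of bottle3 above 0.5 m/s and z of bottle3 in the frame of tray above 0.006 m and contact force between bottle3 and the fingers below 0.5 N) or (linear speed of bottle4 above 0.5 m/s and z of bottle4 in the frame of tray above 0.006 m and contact force between bottle4 and the fingers below 0.5 N) or (linear speed of bottle5 above 0.5 m/s and z of bottle5 in the frame of tray above 0.006 m and contact force between bottle5 and the fingers below 0.5 N) or (linear speed of bottle6 above 0.5 m/s and z of bottle6 in the frame of tray above 0.006 m and contact force between bottle6 and the fingers below 0.5 N)).
It fails at once if the mouldy bottle or another bystander is moved more than 50 mm (distance of any of mouldy_bottle, dish_stack, spray_bottle, cap_tub, burner, forceps, notebook from where it was at the start of the episode above 0.05 m).
It fails at once if the mouldy bottle, spray bottle or burner is tipped over (angle between any of mouldy_bottle, spray_bottle, burner's own z axis and vertical above 0.6 rad).
Of bottle1, bottle2, bottle3, bottle4, bottle5, bottle6 only 4 to 6 are there at a start; the rules pass over those that are not, and their reading is None.
At some moment in a run one of bottle1, bottle2, bottle3, bottle4, bottle5, bottle6, logger may be knocked a few centimetres aside while the robot is not near it.
It also fails if it takes over 210 s, if anything falls off the work surface, if the arm or the gripper's body presses on something with over 40 N, if the wrist force passes 120 N, or if a joint passes its speed limit or range.

## Robot

A 7-joint arm with a two-finger parallel gripper is mounted at the origin on the work surface. World frame = base frame: x ahead of the robot, y to its left, z up, the work surface at z = 0. Lengths are in m, angles in rad, forces in N, time in s.
With the tool pointing down it reaches from about 0.425 to 0.975 m from the base axis. Payload 16.7 kg.
Tool frame: the origin (TCP) lies between the finger pads; the fingertips stand 8 mm ahead of it and the grasp point (between the pads) lies 11 mm behind it; z points along the fingers, y is the line along which they close (so a half turn about z gives the same grasp; the last joint's range is limited). The gripper opens to 85 mm and grips with 20 to 120 N. Pads are 22 mm wide; open, the fingers measure 114 mm over their backs; the gripper's body (76 mm by 85 mm) begins 54 mm behind the grasp point. The pads swing forward as they close: fully open they stand 13 mm farther back than shut.
Start: joints at [-1.292, 0.426, 0.074, 1.606, -0.034, 1.111, -0.067], TCP at [0.28, 0.614, 0.239] pointing down, gripper open.
Joint ranges: [-2.85, 2.85], [-0.5, 2.14], [-1.23, 1.37], [0.21, 2.46], [-1.02, 4.16], [0.16, 2.05], [-2.73, 2.73]. Speed limits (rad/s): [1.89, 1.89, 2.39, 2.39, 3.01, 3.01, 3.01].

## Interface

Orientations are given as a unit quaternion [x, y, z, w].
In Python, from plant import r, vision, workorder gives the robot as it stands.
- The arm moves only by the tool drive_tool, never from a script. Its argument "motion" is a list of rows, each a list of 2 entries, a list of its own where there are three numbers: the shift along the tool's x, y, z as a fraction of full scale, then the turn, a rotation vector about the tool's x, y, z as a fraction of full scale. A call has 1 to 20 rows; each row is the pose to reach, as a shift and turn from the pose commanded when the call began, along the tool's axes at that moment; what a row does not reach only later rows make up. Full scale, the value 1, is 150 mm for a shift and 90 degrees for a turn. A row lasts 1/12 s, in which the tool goes at most 41.7 mm and 7.16 degrees, less where a joint would pass 70% of its speed; a pose out of reach is approached as far as the arm can. A call with a number of a shift or a turn outside -1 to 1 is refused whole. A call with a gripper value outside its range is refused whole. "fingers" is the opening, from -1 (shut) to 1 (fully open), set as the call begins (left out, the last holds). The fingers move at their own pace and stop on an object; "squeeze" is the grip in N (left out, the last holds). Time passes only in rows, so rows that repeat a pose let the fingers close. It gives the time, the measured TCP pose, the force, the opening and the grip force at its end, in the units of the state.
- r.sense(): the state, without advancing time (a new reading comes with each control period).
- vision.grab_frame(name): name is "scene" or "top" or "wrist"; returns the picture (384x512x3 uint8, red, green, blue); there is no depth.
- vision.camera_info(name): a dict with "K" (3x3 intrinsics, pixels), "R" (3x3) and "t" (3): a world point X has camera coordinates R X + t; the wrist camera has in their place "mount" (4x4, takes a point from camera to tool coordinates, whose origin is the TCP and whose axes are the flange's). Camera axes: x right, y down, z forward; pixel columns grow to the right and rows downward; lengths in m; the calibration is good to about 2 mm. A picture is of the moment at which its call begins: read the wrist's pose just before it. camera_info takes no time and is no camera call.
- workorder.job_done(): hands the job in; it is judged then, once.
The state is a dict: "time_s": time; "joint_pos": joint angles; "qd": joint speeds; "effort": joint torques, N m; "position": TCP position; "tool_rot": TCP orientation; "contact_force": force on the tool from outside, world axes, zero at the start; "ft_torque": the same for the moment, N m; "grip_width": finger opening in m; "finger_force": force on a finger pad.
Only numpy, scipy, OpenCV 4.12 (cv2) and the standard library are available. Lean on these libraries where they do the work, as an engineer would, in place of code of your own. Each camera call takes 0.05 s, during which the arm holds its last target. There are 200 camera calls.

## Working session

There is one attempt and no reset: what is moved stays moved. The work goes in short steps, Python scripts to look and compute and a tool call to move; the robot and the scene stay as the last step left them, time stands still between calls to the robot, and variables do not carry over. Pictures are saved under pics/ and viewed, at most 15 in all, crops included, and the job is handed in when it is done.

Besides the shell and the picture viewer there is one more tool, called after "Call:" by a JSON object that holds its "name" and its "arguments". drive_tool: Moves the arm, as the interface text tells. Shift numbers are shares of 150 mm and turn numbers shares of 90 degrees, none past 1 either way. Its arguments: {"type":"object","properties":{"motion":{"type":"array"},"fingers":{"type":"number"},"squeeze":{"type":"number"}},"required":["motion"]}

```bash
ls; mkdir -p pics; python3 - <<'E'
from plant import r, vision
import cv2,numpy as np
np.set_printoptions(precision=4,suppress=True)
s=r.sense();print(s)
for n in("scene","top","wrist"):
    i=vision.camera_info(n);print(n,i)
    im=vision.grab_frame(n);cv2.imwrite(f"pics/{n}0.png",im[:,:,::-1])
E
```

```text
pics
{'time_s': 0.0, 'joint_pos': array([-1.2925,  0.4267,  0.0738,  1.6066, -0.0341,  1.1108, -0.0671]), 'qd': array([ 0.0001,  0.0009,  0.0003, -0.0004, -0.0015, -0.0015, -0.0005]), 'effort': array([  0.001 , -94.9832,   3.7623, -46.3516,   0.0194,   0.0103,
         0.    ]), 'position': array([0.2799, 0.6138, 0.2386]), 'tool_rot': array([ 0.2123,  0.9772, -0.0006, -0.0001]), 'contact_force': array([-1.361 , -0.1734, -0.3654]), 'ft_torque': array([-0.0064, -0.0428, -0.0007]), 'finger_force': 0.0, 'grip_width': 0.08504779628529201}
scene {'K': array([[417.7434,   0.    , 257.7944],
       [  0.    , 417.7434, 199.086 ],
       [  0.    ,   0.    ,   1.    ]]), 'R': array([[-0.3054,  0.9522, -0.0126],
       [ 0.6403,  0.1955, -0.7428],
       [-0.7048, -0.2349, -0.6694]]), 't': array([ 0.0934, -0.2702,  1.8991])}
top {'K': array([[405.9386,   0.    , 251.8825],
       [  0.    , 405.9386, 185.9139],
       [  0.    ,   0.    ,   1.    ]]), 'R': array([[ 0.0032, -1.    ,  0.0078],
       [-0.9949, -0.004 , -0.1011],
       [ 0.1011, -0.0074, -0.9949]]), 't': array([0.08  , 0.5192, 1.2001])}
wrist {'K': array([[319.102 ,   0.    , 259.8283],
       [  0.    , 319.102 , 186.8553],
       [  0.    ,   0.    ,   1.    ]]), 'mount': array([[-0.0003, -0.9544, -0.2986,  0.075 ],
       [ 1.    , -0.0003, -0.0002, -0.0013],
       [ 0.0001, -0.2986,  0.9544, -0.1339],
       [ 0.    ,  0.    ,  0.    ,  1.    ]])}
```

View pics/top0.png

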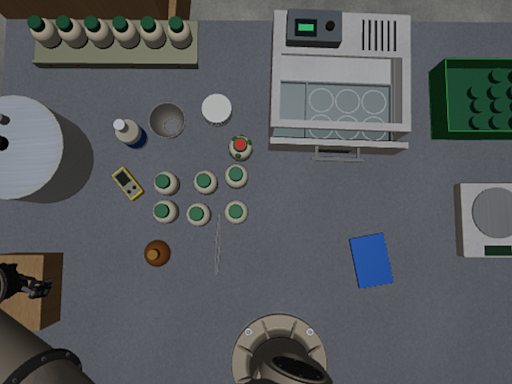

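View pics/scene0.png

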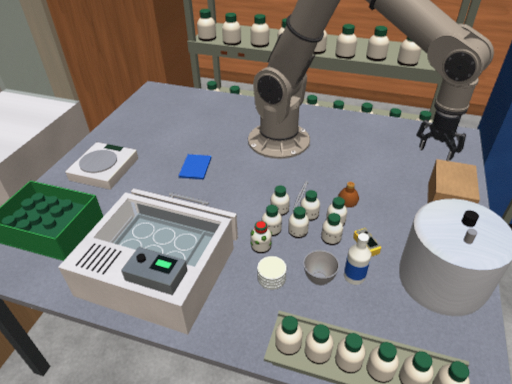

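Top view: six green-capped sound bottles at about (167,182), (206,182), (236,176), (165,211), (200,213), (236,211). The mouldy one is at (240,146), the logger at (128,183), the incubator at (270-410,10-150), and the handle at about (337,154). The scene view agrees. I'll measure these next.

```bash
cat > h.py <<'E'
import numpy as np, cv2
from plant import r, vision, workorder
from scipy.spatial.transform import Rotation as Ro
np.set_printoptions(precision=4,suppress=True)
def cam(n,s=None):
    i=vision.camera_info(n);K=np.array(i["K"])
    if n!="wrist":
        R=np.array(i["R"]);return K,R,np.array(i["t"])
    s=s or r.sense();M=np.array(i["mount"])
    T=np.eye(4);T[:3,:3]=Ro.from_quat(s["tool_rot"]).as_matrix();T[:3,3]=s["position"]
    W=np.linalg.inv(T@M);return K,W[:3,:3],W[:3,3]
def ray(c,px,z):
    K,R,t=c;px=np.atleast_2d(np.asarray(px,float))
    d=np.c_[px,np.ones(len(px))]@np.linalg.inv(K).T@R;o=-R.T@t
    return o+d*((z-o[2])/d[:,2])[:,None]
def proj(c,X):
    K,R,t=c;p=(np.atleast_2d(X)@R.T+t)@K.T;return p[:,:2]/p[:,2:]
def grab(n,name=None):
    s=r.sense();c=cam(n,s);im=vision.grab_frame(n)
    if name:cv2.imwrite(f"pics/{name}.png",im[:,:,::-1])
    return im,c
def hsv(im):return cv2.cvtColor(im,cv2.COLOR_RGB2HSV)
def blobs(m,amin):
    m=cv2.morphologyEx(m.astype(np.uint8),cv2.MORPH_OPEN,np.ones((2,2)))
    n,l,st,ce=cv2.connectedComponentsWithStats(m)
    return [(ce[i],st[i]) for i in range(1,n) if st[i,4]>=amin]
E
python3 - <<'E'
from h import *
im=cv2.imread("pics/top0.png")[:,:,::-1].copy();c=cam("top");h=hsv(im)
H,S,V=[h[...,k].astype(int) for k in range(3)]
for n,m,z in(("cap",(H>60)&(H<95)&(S>120)&(V>30),.1),("log",(H>18)&(H<34)&(S>120)&(V>80),.036),("red",((H<6)|(H>174))&(S>150)&(V>100),.104)):
    for ce,st in blobs(m,20):print(n,ce,st,ray(c,ce,z)[0,:2])
P=lambda n,p,z:print(n,ray(c,p,z)[0])
P("handle",(337,155),.107);P("fl",(270,140),.145);P("fr",(410,140),.145)
for p in((321,99),(348,99),(375,99),(321,126),(348,126),(375,126)):P("ring",p,.018)
big=cv2.resize(im[60:175,250:430],None,fx=4,fy=4,interpolation=cv2.INTER_CUBIC);cv2.imwrite("pics/topz.png",big[:,:,::-1])
E
```

```text
cap [35.2254 22.6972] [ 29  17  14  13 142] [0.992 0.722]
cap [63.5208 22.7361] [ 57  17  14  13 144] [0.9925 0.639 ]
cap [91.9137 23.    ] [ 86  17  13  13 139] [0.9923 0.5556]
cap [119.9928  23.0719] [114  17  13  13 139] [0.9926 0.473 ]
cap [148.1972  23.3662] [142  17  13  14 142] [0.9923 0.39  ]
cap [176.4604  23.5683] [170  17  13  14 139] [0.9923 0.3067]
cap [306.56   27.968] [299  24  16   9 125] [ 0.9815 -0.0778]
cap [470.8294  99.63  ] [ 430   59   82   82 5705] [ 0.7665 -0.5544]
cap [506.3333 251.3182] [500 248  12   8  66] [ 0.3298 -0.6319]
cap [489.9565 253.6087] [487 252   7   4  23] [ 0.3234 -0.5854]
log [137.8261 194.7391] [131 188  13  13  46] [0.4901 0.422 ]
red [240.6456 144.5316] [236 140  10  10  79] [0.6297 0.1149]
handle [ 0.6001 -0.1595  0.107 ]
fl [0.6343 0.0332 0.145 ]
fr [ 0.6362 -0.3542  0.145 ]
ring [ 0.7924 -0.1324  0.018 ]
ring [ 0.7929 -0.2166  0.018 ]
ring [ 0.7934 -0.3009  0.018 ]
ring [ 0.7067 -0.1312  0.018 ]
ring [ 0.7071 -0.2148  0.018 ]
ring [ 0.7076 -0.2985  0.018 ]
```

View pics/topz.png

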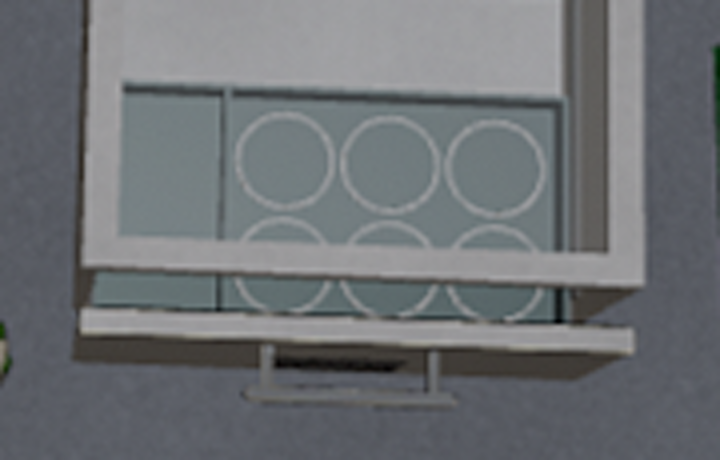

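The zoom shows the incubator with the drawer slightly ajar. The back rings are at (285,162), (390,165) and (496,169), and the handle bar runs from (247,394) to (457,402) in zoom pixels.

```bash
python3 - <<'E'
from h import *
im=cv2.imread("pics/top0.png")[:,:,::-1].copy();c=cam("top");h=hsv(im)
print(h[182,165:170],h[211,234:239],h[176,120:124])
F=lambda p:np.array(p)/4+[250,60]
rg=ray(c,F([(285,162),(390,165),(496,169)]),.018);hd=ray(c,F([(247,394),(457,402)]),.107)
fe=ray(c,F([(85,268),(644,286)]),.145);df=ray(c,F([(80,333),(634,355)]),.13)
for n,a in(("ring",rg),("handle",hd),("incfront",fe),("drawfront",df)):
    d=a[-1]-a[0];print(n,a[:,:2].tolist(),a.mean(0),np.degrees(np.arctan2(d[0],-d[1])),np.linalg.norm(d))
H,S,V=[h[...,k].astype(int) for k in range(3)]
roi=np.zeros(H.shape,bool);roi[150:240,100:260]=1
for n,m,z in(("cap",(H>50)&(H<100)&(S>80),.104),("yel",(H>18)&(H<36)&(S>80),.036)):
    for ce,st in blobs(m&roi,10):print(n,ce,st,ray(c,ce,z)[0,:2])
E
```

```text
[[ 73 116  97]
 [ 73 114  98]
 [ 73 117  98]
 [ 74 135  68]
 [ 65 255  13]] [[ 72 110 102]
 [ 72 104 103]
 [ 73 108 102]
 [ 73 109 103]
 [ 72 111 101]] [[72 43 30]
 [68 34 30]
 [69 56 32]
 [75 49 31]]
ring [[0.7876507114983939, -0.13313081771606894], [0.7857196557922574, -0.21489482449513003], [0.7829926901886355, -0.29747073218155534]] [ 0.7855 -0.2152  0.018 ] -1.6235467074724443 0.16440591427635914
handle [[0.5896823904078597, -0.08745784308256906], [0.5846039368649921, -0.23687723830435836]] [ 0.5871 -0.1622  0.107 ] -1.946614690521162 0.14950567333326298
incfront [[0.6709098981603092, 0.029679135330967936], [0.6601861535197604, -0.3578279275361586]] [ 0.6655 -0.1641  0.145 ] -1.5851802211043524 0.3876554171826093
drawfront [[0.628339299549888, 0.03241169580745227], [0.614584510976554, -0.35513292463799373]] [ 0.6215 -0.1614  0.13  ] -2.032696686250112 0.38778863707553624
cap [236.4483 174.6483] [230 168  14  14 145] [0.5429 0.1263]
cap [204.3041 181.0541] [198 175  14  13 148] [0.5243 0.217 ]
cap [163.3377 182.0066] [157 176  14  13 151] [0.5211 0.3326]
cap [162.3377 211.4416] [156 205  14  14 154] [0.438  0.3333]
cap [236.2378 212.0839] [230 206  14  13 143] [0.4369 0.1261]
cap [197.0662 214.3974] [191 208  14  14 151] [0.4301 0.2359]
yel [132.6667 184.2321] [113 168  32  33 168] [0.5215 0.4384]
```

Call:
{"name": "drive_tool", "arguments": {"motion": [[[-1,-1,0],[0,0,0.3]],[[-1,-1,0],[0,0,0.6]],[[-1,-1,0],[0,0,0.747]],[[-1,-1,0],[0,0,0.747]],[[-1,-1,0],[0,0,0.747]],[[-1,-1,0],[0,0,0.747]],[[-1,-1,0],[0,0,0.747]],[[-1,-1,0],[0,0,0.747]],[[-1,-1,0],[0,0,0.747]],[[-1,-1,0],[0,0,0.747]],[[-1,-1,0],[0,0,0.747]],[[-1,-1,0],[0,0,0.747]]], "fingers": 1, "squeeze": 60}}

```text
time_s: 1.15
position: [0.3541, 0.4154, 0.2392]
tool_rot: [0.717, 0.697, -0.0, 0.0]
contact_force: [0.3, -0.8, 0.2]
grip_width: 0.0856
finger_force: 0.0
```

```bash
cat >> h.py <<'E'
def left(target,s=None,quiet=False):
    """shift left to do, along the tool's axes, as fraction of 150 mm"""
    s=s or r.sense();R=Ro.from_quat(s["tool_rot"]).as_matrix()
    d=R.T@(np.asarray(target)-s["position"])/.15
    if not quiet:print("left",d,"pos",s["position"],"yaw of tool y",np.degrees(np.arctan2(R[1,1],R[0,1])),"tilt",np.degrees(np.arccos(-R[2,2])),"t",s["time_s"])
    return d
E
python3 -c "
from h import *
left([.587,-.162,.239])"
```

```text
left [-3.8044  1.6598  0.002 ] pos [0.3541 0.4154 0.2392] yaw of tool y -1.6064917174835958 tilt 0.017895984012131813 t 1.15
```

Call:
{"name": "drive_tool", "arguments": {"motion": [[[-0.27,0.12,0],[0,0,0]],[[-0.5,0.22,0],[0,0,0]],[[-0.75,0.33,0],[0,0,0]],[[-0.95,0.415,0],[0,0,0]],[[-0.95,0.415,0],[0,0,0]]]}}

```text
time_s: 1.57
position: [0.4144, 0.2649, 0.2396]
tool_rot: [0.719, 0.695, -0.0, 0.0]
contact_force: [-0.0, -0.7, 0.9]
grip_width: 0.0851
finger_force: 0.0
```

Call:
{"name": "drive_tool", "arguments": {"motion": [[[-0.27,0.12,0],[0,0,0]],[[-0.5,0.22,0],[0,0,0]],[[-0.75,0.33,0],[0,0,0]],[[-0.95,0.415,0],[0,0,0]],[[-0.95,0.415,0],[0,0,0]]]}}

```text
time_s: 1.98
position: [0.4718, 0.1207, 0.2397]
tool_rot: [0.719, 0.695, 0.0, 0.001]
contact_force: [0.5, -0.9, -0.2]
grip_width: 0.0854
finger_force: 0.0
```

Call:
{"name": "drive_tool", "arguments": {"motion": [[[-0.27,0.12,0],[0,0,0]],[[-0.5,0.22,0],[0,0,0]],[[-0.75,0.33,0],[0,0,0]],[[-0.95,0.415,0],[0,0,0]],[[-0.95,0.415,0],[0,0,0]]]}}

```text
time_s: 2.4
position: [0.5293, -0.0239, 0.2397]
tool_rot: [0.719, 0.695, -0.0, 0.001]
contact_force: [-0.9, -0.3, -0.3]
grip_width: 0.0854
finger_force: 0.0
```

Call:
{"name": "drive_tool", "arguments": {"motion": [[[-0.27,0.12,0],[0,0,0]],[[-0.5,0.22,0],[0,0,0]],[[-0.75,0.33,0],[0,0,0]],[[-0.95,0.415,0],[0,0,0]],[[-0.95,0.415,0],[0,0,0]],[[-0.95,0.415,0],[0,0,0]]]}}

```text
time_s: 2.9
position: [0.5857, -0.1638, 0.2388]
tool_rot: [0.718, 0.696, -0.001, 0.0]
contact_force: [-0.7, 0.5, 0.5]
grip_width: 0.0852
finger_force: 0.0
```

```bash
python3 -c "
from h import *
left([.587,-.162,.239])
im,c=grab('wrist','w1');np.save('w1.npy',np.array(c,dtype=object),allow_pickle=True)"
```

```text
left [ 0.0126  0.0081 -0.0011] pos [ 0.5857 -0.1638  0.2388] yaw of tool y -1.8262761771723715 tilt 0.07430511413033093 t 2.9Traceback (most recent call last):
  File "<string>", line 4, in <module>
    im,c=grab('wrist','w1');np.save('w1.npy',np.array(c,dtype=object),allow_pickle=True)
                                             ~~~~~~~~^^^^^^^^^^^^^^^^
ValueError: could not broadcast input array from shape (3,3) into shape (3,)
```

View pics/w1.png

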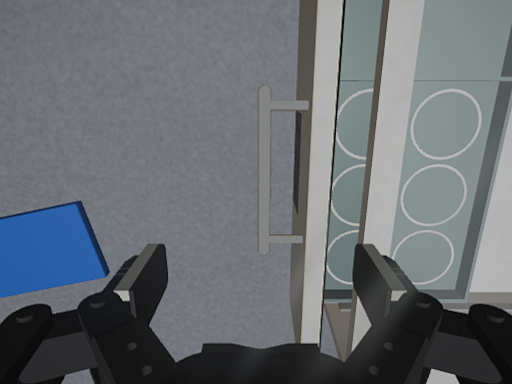

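The handle bar spans (264,87) to (264,254) in the wrist view, with the drawer front to its right.

```bash
python3 -c "
from h import *
c=cam('wrist')
a=ray(c,[(264,87),(264,254),(264,170)],.107);print(a)
left([a[2,0],a[2,1],.100])
b=ray(c,[(341,20),(322,340)],.13);print(b) 
print(ray(c,[(446,124),(434,195),(423,258)],.018))
"
```

```text
[[ 0.5917 -0.0877  0.107 ]
 [ 0.5878 -0.2365  0.107 ]
 [ 0.5899 -0.1556  0.107 ]]
left [0.0443 0.0284 0.9254] pos [ 0.5856 -0.1621  0.2388] yaw of tool y -1.7254068119197512 tilt 0.05812265345310215 t 2.95
[[ 0.6453 -0.0455  0.13  ]
 [ 0.6398 -0.3156  0.13  ]]
[[ 0.7914 -0.1325  0.018 ]
 [ 0.7891 -0.2147  0.018 ]
 [ 0.7864 -0.2979  0.018 ]]
```

Call:
{"name": "drive_tool", "arguments": {"motion": [[[0.02,0.025,0.2],[0,0,0]],[[0.02,0.025,0.3],[0,0,0]],[[0.02,0.025,0.4],[0,0,0]],[[0.02,0.025,0.4],[0,0,0]],[[0.02,0.025,0.4],[0,0,0]],[[0.02,0.025,0.4],[0,0,0]],[[0.02,0.025,0.4],[0,0,0]]], "fingers": -0.34}}

```text
time_s: 3.53
position: [0.5902, -0.1587, 0.1805]
tool_rot: [0.717, 0.697, 0.001, 0.001]
contact_force: [-1.0, -1.3, 0.6]
grip_width: 0.0283
finger_force: 0.0
```

Call:
{"name": "drive_tool", "arguments": {"motion": [[[0,0,0.1],[0,0,0]],[[0,0,0.2],[0,0,0]],[[0,0,0.3],[0,0,0]],[[0,0,0.4],[0,0,0]],[[0,0,0.53],[0,0,0]],[[0,0,0.53],[0,0,0]]]}}

```text
time_s: 4.03
position: [0.5886, -0.1583, 0.0978]
tool_rot: [0.718, 0.697, -0.001, -0.001]
contact_force: [-0.8, -0.2, -0.6]
grip_width: 0.0282
finger_force: 0.0
```

Call:
{"name": "drive_tool", "arguments": {"motion": [[[0,0,0],[0,0,0]],[[0,0,0],[0,0,0]],[[0,0,0],[0,0,0]],[[0,0,0],[0,0,0]],[[0,0,0],[0,0,0]]], "fingers": -1, "squeeze": 50}}

```text
time_s: 4.45
position: [0.59, -0.1591, 0.1009]
tool_rot: [0.718, 0.696, 0.0, 0.0]
contact_force: [-2.9, 0.3, 7.9]
grip_width: 0.0091
finger_force: 50.0
```

Call:
{"name": "drive_tool", "arguments": {"motion": [[[0,-0.08,0],[0,0,0]],[[0,-0.2,0],[0,0,0]],[[0,-0.36,0],[0,0,0]],[[0,-0.52,0],[0,0,0]],[[0,-0.68,0],[0,0,0]],[[0,-0.84,0],[0,0,0]],[[0,-0.95,0],[0,0,0]],[[0,-1,0],[0,0,0]],[[0,-1,0],[0,0,0]]]}}

```text
time_s: 5.2
position: [0.4389, -0.1541, 0.1008]
tool_rot: [0.718, 0.696, 0.001, -0.0]
contact_force: [-3.9, 2.0, 11.4]
grip_width: 0.0088
finger_force: 52.8
```

Call:
{"name": "drive_tool", "arguments": {"motion": [[[0,-0.04,0],[0,0,0]],[[0,-0.08,0],[0,0,0]],[[0,-0.12,0],[0,0,0]],[[0,-0.12,0],[0,0,0]],[[0,-0.12,0],[0,0,0]],[[0,-0.12,0],[0,0,0]]]}}

```text
time_s: 5.7
position: [0.4224, -0.1535, 0.1007]
tool_rot: [0.718, 0.696, 0.001, 0.0]
contact_force: [-4.0, 4.6, 17.2]
grip_width: 0.0091
finger_force: 53.3
```

Call:
{"name": "drive_tool", "arguments": {"motion": [[[0,-0.02,0],[0,0,0]],[[0,-0.04,0],[0,0,0]],[[0,-0.05,0],[0,0,0]],[[0,-0.05,0],[0,0,0]],[[0,-0.05,0],[0,0,0]]]}}

```text
time_s: 6.12
position: [0.4156, -0.1533, 0.1008]
tool_rot: [0.718, 0.696, 0.001, 0.001]
contact_force: [0.1, 5.2, 12.4]
grip_width: 0.0091
finger_force: 52.8
```

Call:
{"name": "drive_tool", "arguments": {"motion": [[[0,0,0],[0,0,0]],[[0,0,0],[0,0,0]],[[0,0,0],[0,0,0]]], "fingers": -0.34}}

```text
time_s: 6.37
position: [0.4144, -0.1538, 0.1]
tool_rot: [0.718, 0.696, 0.0, 0.0]
contact_force: [-0.9, -0.1, -0.4]
grip_width: 0.0284
finger_force: 0.0
```

Call:
{"name": "drive_tool", "arguments": {"motion": [[[0,0,-0.25],[0,0,0]],[[0,0,-0.5],[0,0,0]],[[0,0,-0.75],[0,0,0]],[[0,0.0,-1],[0,0,0]],[[0,0,-1],[0,0,0]],[[0,0,-1],[0,0,0]]]}}

```text
time_s: 6.87
position: [0.4152, -0.1536, 0.2516]
tool_rot: [0.718, 0.696, 0.002, 0.001]
contact_force: [0.4, 0.4, -0.7]
grip_width: 0.0281
finger_force: 0.0
```

```bash
python3 - <<'E'
from h import *
left([.5,-.2,.25])
im,c=grab('top','top1')
cv2.imwrite('pics/top1z.png',cv2.resize(im[60:260,90:430],None,fx=2.3,fy=2.3,interpolation=cv2.INTER_CUBIC)[:,:,::-1])
E
```

```text
left [-0.2921  0.574   0.0125] pos [ 0.4152 -0.1536  0.2516] yaw of tool y -1.7097911337933045 tilt 0.26492162026777927 t 6.8667
```

View pics/top1z.png

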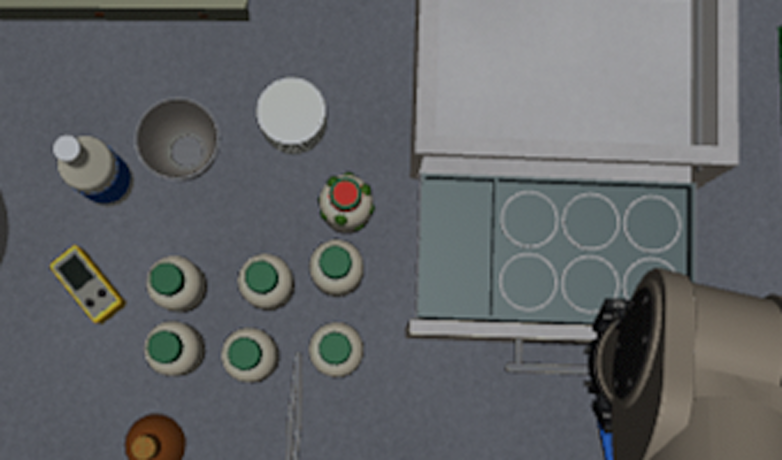

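The drawer is out. In the zoom, all six rings show: back row near (529,219), (590,221), (652,223), and front row near (528,282), (590,284) with the last partly hidden. The bottles and logger haven't moved.

Call:
{"name": "drive_tool", "arguments": {"motion": [[[0.0,0.25,-0.1],[0,0,0]],[[0,0.5,-0.3],[0,0,0]],[[0,0.75,-0.4],[0,0,0]],[[0,0.9,-0.4],[0,0,0]],[[0,0.9,-0.4],[0,0,0]],[[0,0.9,-0.4],[0,0,0]]], "fingers": 0.5}}

```text
time_s: 7.42
position: [0.5495, -0.1579, 0.3075]
tool_rot: [0.718, 0.696, -0.002, -0.001]
contact_force: [-1.1, -0.2, 0.1]
grip_width: 0.0642
finger_force: 0.0
```

```bash
python3 - <<'E'
from h import *
im,c=grab('wrist','w2')
F=lambda p:np.array(p)/2.3+[90,60]
print("top rings",ray(cam('top'),F([(529,219),(590,221),(652,223),(528,282),(590,284)]),.018)[:,:2])
g=cv2.cvtColor(im,cv2.COLOR_RGB2GRAY)
# rectify floor plane to a metric map (1 px = 0.5 mm), then circles
K,R,t=c
o=np.array([.45,-.36]);P=np.array([[o[0],o[1]],[.65,o[1]],[.65,-.05],[o[0],-.05]])
src=proj(c,np.c_[P,[.018]*4]).astype(np.float32)
dst=((P-o)*2000).astype(np.float32)
M=cv2.warpPerspective(g,cv2.getPerspectiveTransform(src,dst),(400,620))
cv2.imwrite('pics/rect.png',M)
C=cv2.HoughCircles(cv2.GaussianBlur(M,(5,5),1),cv2.HOUGH_GRADIENT,1,120,param1=80,param2=18,minRadius=70,maxRadius=82)
if C is not None:
    for x,y,q in C[0]:print(o+np.array([x,y])/2000,q/2)
E
```

```text
top rings [[ 0.6152 -0.1269]
 [ 0.6129 -0.2083]
 [ 0.6106 -0.2912]
 [ 0.5307 -0.1244]
 [ 0.5283 -0.2066]]
[ 0.5303 -0.2087] 38.5
[ 0.5333 -0.1267] 38.45
[ 0.5277 -0.2912] 38.55
[ 0.6147 -0.2118] 38.6
[ 0.6167 -0.1297] 38.5
[ 0.6128 -0.2923] 36.85
```

View pics/w2.png

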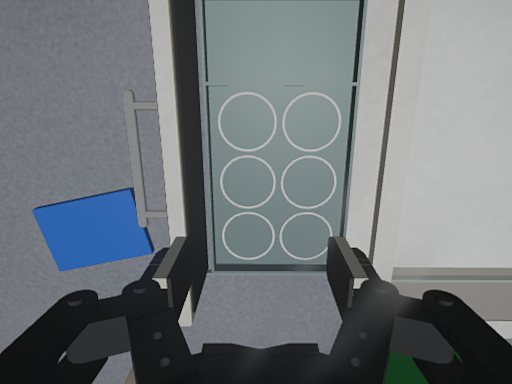

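Wrist view: all six rings fitted, radius about 38.5 mm. Averaging both cameras puts the ring-grid centre at (0.5716,-0.2088) with yaw about -1.8°. Next I'll go to the first bottle.

Call:
{"name": "drive_tool", "arguments": {"motion": [[[0.25,0,0],[0,0,0]],[[0.5,0,0],[0,0,0]],[[0.75,0,0.2],[0,0,0]],[[0.95,-0.05,0.2],[0,0,0]],[[0.95,-0.05,0.2],[0,0,0]]], "fingers": 0.41}}

```text
time_s: 7.88
position: [0.5434, -0.0086, 0.2772]
tool_rot: [0.716, 0.699, -0.001, -0.002]
contact_force: [0.6, -0.0, 0.3]
grip_width: 0.06
finger_force: 0.0
```

Call:
{"name": "drive_tool", "arguments": {"motion": [[[0.25,0,0],[0,0,0]],[[0.5,0,0],[0,0,0]],[[0.75,0,0.2],[0,0,0]],[[0.94,-0.05,0.2],[0,0,0]],[[0.94,-0.05,0.2],[0,0,0]],[[0.94,-0.05,0.2],[0,0,0]]]}}

```text
time_s: 8.38
position: [0.5413, 0.1271, 0.2488]
tool_rot: [0.717, 0.697, -0.001, -0.001]
contact_force: [-0.5, -0.9, 0.3]
grip_width: 0.0599
finger_force: 0.0
```

```bash
cat >> h.py <<'E'
A=np.radians(-1.8);TX=np.array([np.cos(A),np.sin(A),0]);TY=np.array([-np.sin(A),np.cos(A),0])
C0=np.array([.5716,-.2088,0])
def tray(x,y,z):return C0+TX*(x-.095)+TY*(y+.048)+np.array([0,0,z])
def caps(n,lo=(.38,-.45),hi=(.72,.5),z=.104):
    im,c=grab(n);h=hsv(im);H,S,V=[h[...,k].astype(int) for k in range(3)]
    m=((H>50)&(H<100)&(S>80)&(V>40)).astype(np.uint8)
    out=[]
    k,_=cv2.findContours(cv2.morphologyEx(m,cv2.MORPH_OPEN,np.ones((3,3))),cv2.RETR_EXTERNAL,cv2.CHAIN_APPROX_NONE)
    for q in k:
        if cv2.contourArea(q)<60:continue
        w=ray(c,q.reshape(-1,2),z)[:,:2]
        (x,y),rr=cv2.minEnclosingCircle(w.astype(np.float32))
        if lo[0]<x<hi[0] and lo[1]<y<hi[1] and .014<rr<.035:out.append((x,y,rr*1000,*w.mean(0)))
    return np.array(out)
E
python3 - <<'E'
from h import *
s=r.sense();print(caps('wrist'));print(caps('top'))
left([.5429,.1263,.084])
E
```

```text
[[ 0.6323  0.1156 20.5373  0.6328  0.1223]
 [ 0.4429  0.127  20.1881  0.4429  0.1271]
 [ 0.5483  0.1274 20.34    0.5482  0.1278]
 [ 0.5298  0.2173 19.7874  0.5299  0.2176]
 [ 0.4364  0.237  20.4788  0.4364  0.237 ]]
[[ 0.4328  0.2391 19.4456  0.4332  0.2394]
 [ 0.4411  0.3377 19.088   0.4411  0.3376]
 [ 0.5245  0.337  18.7156  0.5246  0.3371]]
left [0.0102 0.0039 1.1051] pos [0.5423 0.1248 0.2498] yaw of tool y -1.7935948774333519 tilt 0.027990333366816764 t 8.4833
```

Call:
{"name": "drive_tool", "arguments": {"motion": [[[0.018,0.038,0.2],[0,0,0]],[[0.018,0.038,0.4],[0,0,0]],[[0.018,0.038,0.6],[0,0,0]],[[0.018,0.038,0.7],[0,0,0]],[[0.018,0.038,0.7],[0,0,0]]]}}

```text
time_s: 8.9
position: [0.547, 0.1263, 0.1422]
tool_rot: [0.719, 0.695, -0.002, -0.001]
contact_force: [-1.1, -0.8, -0.4]
grip_width: 0.0602
finger_force: 0.0
```

Call:
{"name": "drive_tool", "arguments": {"motion": [[[0,0,0.15],[0,0,0]],[[0,0,0.3],[0,0,0]],[[0,0,0.4],[0,0,0]],[[0,0,0.4],[0,0,0]]]}}

```text
time_s: 9.23
position: [0.5479, 0.1273, 0.0838]
tool_rot: [0.718, 0.696, -0.001, -0.0]
contact_force: [-0.6, -0.5, -0.0]
grip_width: 0.0601
finger_force: 0.0
```

Call:
{"name": "drive_tool", "arguments": {"motion": [[[0,0,0],[0,0,0]],[[0,0,0],[0,0,0]],[[0,0,0],[0,0,0]],[[0,0,0],[0,0,0]],[[0,0,0],[0,0,0]]], "fingers": -1, "squeeze": 80}}

```text
time_s: 9.65
position: [0.5493, 0.1283, 0.0868]
tool_rot: [0.718, 0.696, 0.001, 0.0]
contact_force: [-4.3, -2.1, 7.4]
grip_width: 0.0388
finger_force: 79.7
```

Call:
{"name": "drive_tool", "arguments": {"motion": [[[0,0,-0.1],[0,0,0]],[[0,0,-0.3],[0,0,0]],[[0,0,-0.55],[0,0,0]],[[0,0,-0.8],[0,0,0]],[[0,0,-1],[0,0,0]],[[0,0,-1],[0,0,0]]]}}

```text
time_s: 10.15
position: [0.5513, 0.1285, 0.2419]
tool_rot: [0.718, 0.696, 0.005, 0.001]
contact_force: [2.1, 0.2, -3.2]
grip_width: 0.0388
finger_force: 82.0
```

```bash
python3 - <<'E'
from h import *
s=r.sense();print(s["grip_width"],s["contact_force"])
for x,y in((.137,.034),(.137,-.048),(.137,-.13),(.053,.034),(.053,-.048),(.053,-.13)):
    print(x,y,tray(x,y,0),left(tray(x,y,.018+.084),s,True))
left([0,0,0],s)
E
```

```text
0.038752749167385414 [ 2.0849  0.1692 -3.2393]
0.137 0.034 [ 0.6162 -0.1282  0.    ] [-1.7009  0.4783  0.9286]
0.137 -0.048 [ 0.6136 -0.2101  0.    ] [-2.2475  0.4784  0.926 ]
0.137 -0.13 [ 0.611  -0.2921  0.    ] [-2.7942  0.4785  0.9234]
0.053 0.034 [ 0.5322 -0.1255  0.    ] [-1.7009 -0.0817  0.924 ]
0.053 -0.048 [ 0.5296 -0.2075  0.    ] [-2.2476 -0.0816  0.9214]
0.053 -0.13 [ 0.527  -0.2894  0.    ] [-2.7942 -0.0815  0.9188]
left [-0.9796 -3.6597  1.5783] pos [0.5513 0.1285 0.2419] yaw of tool y -1.80901113844484 tilt 0.5410398077868713 t 10.15
```

Call:
{"name": "drive_tool", "arguments": {"motion": [[[-0.12,0,-0.1],[0,0,0]],[[-0.35,0.06,-0.1],[0,0,0]],[[-0.6,0.1,-0.1],[0,0,0]],[[-0.85,0.167,-0.1],[0,0,0]],[[-0.93,0.167,-0.1],[0,0,0]]]}}

```text
time_s: 10.57
position: [0.5698, -0.0179, 0.2509]
tool_rot: [0.72, 0.694, 0.0, 0.001]
contact_force: [-0.4, -0.5, -3.4]
grip_width: 0.0387
finger_force: 81.8
```

Call:
{"name": "drive_tool", "arguments": {"motion": [[[-0.23,0,0],[0,0,0]],[[-0.46,0.06,0],[0,0,0]],[[-0.69,0.1,0],[0,0,0]],[[-0.93,0.167,0],[0,0,0]]]}}

```text
time_s: 10.9
position: [0.5896, -0.1534, 0.2504]
tool_rot: [0.718, 0.696, 0.0, -0.0]
contact_force: [1.5, 0.2, -3.3]
grip_width: 0.0386
finger_force: 81.8
```

Call:
{"name": "drive_tool", "arguments": {"motion": [[[-0.23,0,0],[0,0,0]],[[-0.46,0.06,0],[0,0,0]],[[-0.69,0.1,0],[0,0,0]],[[-0.85,0.167,0],[0,0,0]],[[-0.93,0.167,0],[0,0,0]],[[-0.93,0.167,0],[0,0,0]],[[-0.93,0.167,0],[0,0,0]]]}}

```text
time_s: 11.48
position: [0.6104, -0.2926, 0.2499]
tool_rot: [0.718, 0.696, -0.0, -0.0]
contact_force: [-0.9, 0.4, -3.9]
grip_width: 0.0393
finger_force: 82.1
```

```bash
python3 - <<'E'
from h import *
left(tray(.137,-.13,.103))
E
```

```text
left [0.0033 0.0046 0.979 ] pos [ 0.6104 -0.2926  0.2499] yaw of tool y -1.8317242357837853 tilt 0.023472405249734457 t 11.4833
```

Call:
{"name": "drive_tool", "arguments": {"motion": [[[0,0,0.2],[0,0,0]],[[0,0,0.45],[0,0,0]],[[0,0,0.7],[0,0,0]],[[0,0,0.85],[0,0,0]],[[0,0,0.92],[0,0,0]],[[0,0,0.96],[0,0,0]],[[0,0,0.97],[0,0,0]],[[0,0,0.98],[0,0,0]],[[0,0,0.98],[0,0,0]]]}}

```text
time_s: 12.23
position: [0.612, -0.2921, 0.1048]
tool_rot: [0.718, 0.696, 0.001, 0.001]
contact_force: [-0.2, 1.2, -0.0]
grip_width: 0.0387
finger_force: 82.4
```

Call:
{"name": "drive_tool", "arguments": {"motion": [[[0,0,0],[0,0,0]],[[0,0,0],[0,0,0]],[[0,0,0],[0,0,0]],[[0,0,0],[0,0,0]]], "fingers": 0.38}}

```text
time_s: 12.57
position: [0.6092, -0.2925, 0.1041]
tool_rot: [0.718, 0.696, -0.0, -0.001]
contact_force: [-17.3, 3.9, 11.2]
grip_width: 0.0589
finger_force: 9.3
```

Call:
{"name": "drive_tool", "arguments": {"motion": [[[0,0,-0.15],[0,0,0]],[[0,0,-0.4],[0,0,0]],[[0,0,-0.65],[0,0,0]],[[0,0,-0.9],[0,0,0]],[[0,0,-0.98],[0,0,0]],[[0,0,-0.98],[0,0,0]]]}}

```text
time_s: 13.07
position: [0.6126, -0.2932, 0.2552]
tool_rot: [0.718, 0.696, 0.002, 0.003]
contact_force: [0.5, -0.5, 0.1]
grip_width: 0.0589
finger_force: 0.0
```

```bash
python3 - <<'E'
from h import *
print(caps('wrist',z=.122,lo=(.4,-.4),hi=(.7,0)),tray(.137,-.13,0))
im,c=grab('wrist','w3');print(cam('wrist')[2])
g=cv2.cvtColor(im,cv2.COLOR_RGB2GRAY)
o=np.array([.45,-.36]);P=np.array([[o[0],o[1]],[.65,o[1]],[.65,-.05],[o[0],-.05]])
M=cv2.warpPerspective(g,cv2.getPerspectiveTransform(proj(c,np.c_[P,[.018]*4]).astype(np.float32),((P-o)*2000).astype(np.float32)),(400,620))
C=cv2.HoughCircles(cv2.GaussianBlur(M,(5,5),1),cv2.HOUGH_GRADIENT,1,120,param1=80,param2=18,minRadius=74,maxRadius=80)
for x,y,q in C[0]:print(o+np.array([x,y])/2000,q/2)
E
```

```text
[[ 0.6111 -0.293  20.2888  0.6113 -0.2927]] [ 0.611  -0.2921  0.    ]
[-0.6213 -0.3039  0.3061]
[ 0.6157 -0.2122] 38.45
[ 0.5312 -0.2093] 38.6
[ 0.5298 -0.2907] 38.7
[ 0.6188 -0.1293] 39.0
[ 0.5347 -0.1283] 37.35
[ 0.6132 -0.2958] 39.7
```

View pics/w3.png

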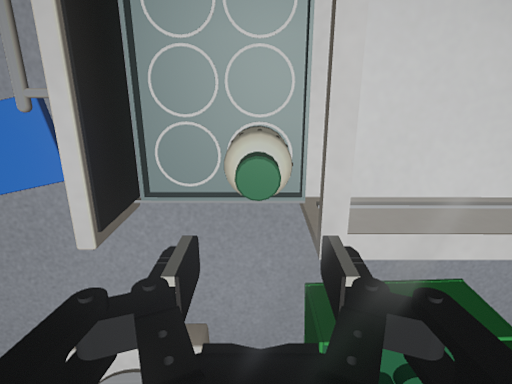

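The first bottle stands within about 2 mm of its ring. On release a finger brushed the incubator (17 N), so I'll open less for the back row. On to the second bottle.

Call:
{"name": "drive_tool", "arguments": {"motion": [[[0.25,-0.04,0],[0,0,0]],[[0.5,-0.08,0],[0,0,0]],[[0.75,-0.12,0],[0,0,0]],[[0.845,-0.16,0],[0,0,0]]], "fingers": 0.41}}

```text
time_s: 13.5
position: [0.5907, -0.159, 0.2483]
tool_rot: [0.716, 0.698, -0.0, -0.001]
contact_force: [1.3, 0.5, 0.0]
grip_width: 0.0601
finger_force: 0.0
```

Call:
{"name": "drive_tool", "arguments": {"motion": [[[0.25,-0.04,0],[0,0,0]],[[0.5,-0.08,0],[0,0,0]],[[0.75,-0.12,0],[0,0,0]],[[0.845,-0.16,0],[0,0,0]]]}}

```text
time_s: 13.83
position: [0.5701, -0.0315, 0.2486]
tool_rot: [0.716, 0.698, -0.0, -0.001]
contact_force: [1.2, 0.7, 0.0]
grip_width: 0.06
finger_force: 0.0
```

Call:
{"name": "drive_tool", "arguments": {"motion": [[[0.25,-0.04,0],[0,0,0]],[[0.5,-0.08,0],[0,0,0]],[[0.75,-0.12,0],[0,0,0]],[[0.845,-0.16,0],[0,0,0]]]}}

```text
time_s: 14.17
position: [0.5495, 0.0958, 0.2487]
tool_rot: [0.716, 0.698, -0.0, -0.001]
contact_force: [0.4, 0.2, -0.3]
grip_width: 0.0607
finger_force: 0.0
```

Call:
{"name": "drive_tool", "arguments": {"motion": [[[0.25,-0.04,0],[0,0,0]],[[0.5,-0.08,0],[0,0,0]],[[0.75,-0.12,0],[0,0,0]],[[0.845,-0.16,0],[0,0,0]],[[0.845,-0.16,0],[0,0,0]],[[0.845,-0.16,0],[0,0,0]],[[0.845,-0.16,0],[0,0,0]]]}}

```text
time_s: 14.75
position: [0.5303, 0.2168, 0.2492]
tool_rot: [0.718, 0.696, -0.001, 0.0]
contact_force: [-1.3, -0.5, 0.5]
grip_width: 0.0601
finger_force: 0.0
```

```bash
sed -i 's/^C0=.*/C0=np.array([.5730,-.2103,0])/' h.py; cat >> h.py <<'E'
def nearest():
    s=r.sense();k=caps('wrist');print(k[:,:3]);p=s["position"]
    i=np.argmin(np.hypot(k[:,0]-p[0],k[:,1]-p[1]))
    left([*k[i,:2],.084],s);return k[i,:2]
def plan(a,b):
    d=np.array([*b[:2],0])-[*a[:2],0];print("a->b",d@TY/.15,d@TX/.15)
E
python3 - <<'E'
from h import *
k=nearest();plan(k,tray(.137,-.048,0))
E
```

```text
[[ 0.6385  0.1242 18.0386]
 [ 0.5297  0.2189 20.3509]
 [ 0.4363  0.2377 20.1883]
 [ 0.4442  0.3345 20.4204]
 [ 0.5272  0.3335 20.2435]]
left [ 0.0145 -0.0035  1.1016] pos [0.5303 0.2168 0.2492] yaw of tool y -1.778495718026649 tilt 0.06527368348295849 t 14.75
a->b -2.8506434114891968 0.6582727266123658
```

Call:
{"name": "drive_tool", "arguments": {"motion": [[[0.014,-0.003,0.2],[0,0,0]],[[0.014,-0.003,0.45],[0,0,0]],[[0.014,-0.003,0.6],[0,0,0]],[[0.014,-0.003,0.7],[0,0,0]],[[0.014,-0.003,0.7],[0,0,0]]]}}

```text
time_s: 15.22
position: [0.5288, 0.2178, 0.1419]
tool_rot: [0.718, 0.696, -0.002, -0.0]
contact_force: [-0.5, -0.2, -0.6]
grip_width: 0.06
finger_force: 0.0
```

Call:
{"name": "drive_tool", "arguments": {"motion": [[[0,0,0.15],[0,0,0]],[[0,0,0.3],[0,0,0]],[[0,0,0.4],[0,0,0]],[[0,0,0.4],[0,0,0]]]}}

```text
time_s: 15.55
position: [0.5294, 0.2186, 0.0833]
tool_rot: [0.718, 0.696, -0.001, -0.0]
contact_force: [-0.5, -0.6, 0.5]
grip_width: 0.0605
finger_force: 0.0
```

Call:
{"name": "drive_tool", "arguments": {"motion": [[[0,0,0],[0,0,0]],[[0,0,0],[0,0,0]],[[0,0,0],[0,0,0]],[[0,0,0],[0,0,0]],[[0,0,0],[0,0,0]]], "fingers": -1, "squeeze": 80}}

```text
time_s: 15.97
position: [0.5308, 0.2198, 0.0865]
tool_rot: [0.718, 0.696, 0.001, 0.0]
contact_force: [-2.5, -1.9, 9.0]
grip_width: 0.0392
finger_force: 80.4
```

Call:
{"name": "drive_tool", "arguments": {"motion": [[[0,0,-0.1],[0,0,0]],[[0,0,-0.3],[0,0,0]],[[0,0,-0.55],[0,0,0]],[[0,0,-0.8],[0,0,0]],[[0,0,-1],[0,0,0]],[[0,0,-1],[0,0,0]]]}}

```text
time_s: 16.47
position: [0.5327, 0.2203, 0.2416]
tool_rot: [0.718, 0.696, 0.004, 0.001]
contact_force: [2.1, 0.4, -3.5]
grip_width: 0.0388
finger_force: 81.4
```

Call:
{"name": "drive_tool", "arguments": {"motion": [[[-0.12,0,-0.1],[0,0,0]],[[-0.35,0.06,-0.1],[0,0,0]],[[-0.6,0.1,-0.1],[0,0,0]],[[-0.85,0.2,-0.1],[0,0,0]],[[-0.95,0.22,-0.1],[0,0,0]]]}}

```text
time_s: 16.88
position: [0.5597, 0.0708, 0.2509]
tool_rot: [0.719, 0.695, 0.001, 0.001]
contact_force: [-0.9, 0.4, -4.1]
grip_width: 0.0389
finger_force: 81.4
```

Call:
{"name": "drive_tool", "arguments": {"motion": [[[-0.23,0,0],[0,0,0]],[[-0.46,0.1,0],[0,0,0]],[[-0.69,0.15,0],[0,0,0]],[[-0.93,0.22,0],[0,0,0]],[[-0.95,0.22,0],[0,0,0]]]}}

```text
time_s: 17.3
position: [0.5877, -0.0747, 0.2508]
tool_rot: [0.72, 0.694, -0.0, 0.002]
contact_force: [-1.3, -0.9, -2.5]
grip_width: 0.0386
finger_force: 81.7
```

Call:
{"name": "drive_tool", "arguments": {"motion": [[[-0.23,0,0],[0,0,0]],[[-0.46,0.06,0],[0,0,0]],[[-0.69,0.1,0],[0,0,0]],[[-0.85,0.2,0],[0,0,0]],[[-0.95,0.22,0],[0,0,0]],[[-0.95,0.22,0],[0,0,0]],[[-0.95,0.22,0],[0,0,0]]]}}

```text
time_s: 17.88
position: [0.6156, -0.2117, 0.2499]
tool_rot: [0.719, 0.696, -0.0, 0.0]
contact_force: [-0.3, 0.8, -3.3]
grip_width: 0.0387
finger_force: 81.9
```

```bash
python3 - <<'E'
from h import *
left(tray(.137,-.048,.103));print(r.sense()["grip_width"])
E
```

```text
left [ 0.0006 -0.0042  0.9794] pos [ 0.6156 -0.2117  0.2499] yaw of tool y -1.8627338255211288 tilt 0.022354903197822067 t 17.8833
0.038693539872140734
```

Call:
{"name": "drive_tool", "arguments": {"motion": [[[0,0,0.2],[0,0,0]],[[0,0,0.45],[0,0,0]],[[0,0,0.7],[0,0,0]],[[0,0,0.85],[0,0,0]],[[0,0,0.92],[0,0,0]],[[0,0,0.96],[0,0,0]],[[0,0,0.97],[0,0,0]],[[0,0,0.98],[0,0,0]],[[0,0,0.98],[0,0,0]]]}}

```text
time_s: 18.63
position: [0.6165, -0.2105, 0.1048]
tool_rot: [0.718, 0.696, 0.001, 0.001]
contact_force: [-3.0, -0.1, 0.3]
grip_width: 0.039
finger_force: 83.0
```

Call:
{"name": "drive_tool", "arguments": {"motion": [[[0,0,0],[0,0,0]],[[0,0,0],[0,0,0]],[[0,0,0],[0,0,0]],[[0,0,0],[0,0,0]]], "fingers": 0.15}}

```text
time_s: 18.97
position: [0.615, -0.2109, 0.1049]
tool_rot: [0.718, 0.696, 0.0, -0.0]
contact_force: [-18.3, 2.4, 14.9]
grip_width: 0.0491
finger_force: 7.8
```

Call:
{"name": "drive_tool", "arguments": {"motion": [[[0,0,-0.15],[0,0,0]],[[0,0,-0.4],[0,0,0]],[[0,0,-0.65],[0,0,0]],[[0,0,-0.9],[0,0,0]],[[0,0,-0.98],[0,0,0]],[[0,0,-0.98],[0,0,0]]]}}

```text
time_s: 19.47
position: [0.618, -0.2113, 0.2557]
tool_rot: [0.718, 0.696, 0.003, 0.003]
contact_force: [0.4, -0.9, -0.5]
grip_width: 0.049
finger_force: 0.0
```

```bash
python3 - <<'E'
from h import *
print(caps('wrist',z=.122,lo=(.4,-.4),hi=(.7,0))[:,:3],tray(.137,-.13,0),tray(.137,-.048,0));left([.4363,.2377,.25])
E
```

```text
[[ 0.6118 -0.2919 20.3663]
 [ 0.616  -0.2112 20.202 ]] [ 0.6124 -0.2936  0.    ] [ 0.615  -0.2116  0.    ]
left [ 2.952  -1.2959  0.0139] pos [ 0.6173 -0.2107  0.2532] yaw of tool y -1.7218256428522918 tilt 0.3215803016596052 t 19.5167
```

Call:
{"name": "drive_tool", "arguments": {"motion": [[[0.23,-0.1,0],[0,0,0]],[[0.47,-0.2,0],[0,0,0]],[[0.71,-0.3,0],[0,0,0]],[[0.95,-0.4,0],[0,0,0]],[[0.985,-0.428,0],[0,0,0]]], "fingers": 0.41}}

```text
time_s: 19.93
position: [0.5547, -0.0544, 0.2491]
tool_rot: [0.716, 0.699, 0.0, -0.001]
contact_force: [1.2, 0.7, 0.3]
grip_width: 0.0605
finger_force: 0.0
```

Call:
{"name": "drive_tool", "arguments": {"motion": [[[0.23,-0.1,0],[0,0,0]],[[0.47,-0.2,0],[0,0,0]],[[0.71,-0.3,0],[0,0,0]],[[0.95,-0.4,0],[0,0,0]],[[0.985,-0.428,0],[0,0,0]]]}}

```text
time_s: 20.35
position: [0.4945, 0.0949, 0.2495]
tool_rot: [0.715, 0.699, 0.0, -0.001]
contact_force: [0.8, 0.5, 0.2]
grip_width: 0.0599
finger_force: 0.0
```

Call:
{"name": "drive_tool", "arguments": {"motion": [[[0.23,-0.1,0],[0,0,0]],[[0.47,-0.2,0],[0,0,0]],[[0.71,-0.3,0],[0,0,0]],[[0.95,-0.4,0],[0,0,0]],[[0.985,-0.428,0],[0,0,0]],[[0.985,-0.428,0],[0,0,0]],[[0.985,-0.428,0],[0,0,0]],[[0.985,-0.428,0],[0,0,0]]]}}

```text
time_s: 21.02
position: [0.4373, 0.2375, 0.2498]
tool_rot: [0.718, 0.696, -0.0, 0.0]
contact_force: [0.3, 1.0, 0.0]
grip_width: 0.0602
finger_force: 0.0
```

```bash
python3 - <<'E'
from h import *
k=nearest();plan(k,tray(.137,.034,0))
E
```

```text
[[ 0.6314  0.1167 19.7879]
 [ 0.4417  0.1282 20.2802]
 [ 0.435   0.2382 20.176 ]
 [ 0.4427  0.3348 19.7179]
 [ 0.5256  0.3342 20.3474]]
left [ 0.004  -0.0151  1.105 ] pos [0.4373 0.2375 0.2498] yaw of tool y -1.8034789401696825 tilt 0.005935992719836884 t 21.0167
a->b -2.4128192009631917 1.293185048618246
```

Call:
{"name": "drive_tool", "arguments": {"motion": [[[0.004,-0.012,0.2],[0,0,0]],[[0.004,-0.012,0.45],[0,0,0]],[[0.004,-0.012,0.6],[0,0,0]],[[0.004,-0.012,0.7],[0,0,0]],[[0.004,-0.012,0.7],[0,0,0]]]}}

```text
time_s: 21.48
position: [0.4343, 0.2371, 0.1422]
tool_rot: [0.718, 0.696, -0.002, 0.0]
contact_force: [-1.1, -0.8, -0.4]
grip_width: 0.0601
finger_force: 0.0
```

Call:
{"name": "drive_tool", "arguments": {"motion": [[[0,0,0.15],[0,0,0]],[[0,0,0.3],[0,0,0]],[[0,0,0.35],[0,0,0]],[[0,0,0.35],[0,0,0]]]}}

```text
time_s: 21.82
position: [0.4351, 0.2382, 0.0918]
tool_rot: [0.718, 0.696, -0.001, 0.0]
contact_force: [-0.1, -1.3, -0.1]
grip_width: 0.0602
finger_force: 0.0
```

Call:
{"name": "drive_tool", "arguments": {"motion": [[[0,0,0],[0,0,0]],[[0,0,0],[0,0,0]],[[0,0,0],[0,0,0]],[[0,0,0],[0,0,0]],[[0,0,0],[0,0,0]]], "fingers": -1, "squeeze": 80}}

```text
time_s: 22.23
position: [0.4358, 0.2395, 0.094]
tool_rot: [0.718, 0.696, 0.001, -0.0]
contact_force: [-2.1, -1.3, 7.8]
grip_width: 0.0382
finger_force: 79.2
```

Call:
{"name": "drive_tool", "arguments": {"motion": [[[0,0,-0.1],[0,0,0]],[[0,0,-0.3],[0,0,0]],[[0,0,-0.55],[0,0,0]],[[0,0,-0.8],[0,0,0]],[[0,0,-1],[0,0,0]],[[0,0,-1],[0,0,0]]]}}

```text
time_s: 22.73
position: [0.4376, 0.24, 0.2488]
tool_rot: [0.718, 0.696, 0.005, -0.0]
contact_force: [1.7, 0.8, -2.5]
grip_width: 0.0382
finger_force: 81.7
```

Call:
{"name": "drive_tool", "arguments": {"motion": [[[-0.12,0.06,-0.1],[0,0,0]],[[-0.35,0.18,-0.1],[0,0,0]],[[-0.58,0.3,-0.1],[0,0,0]],[[-0.8,0.43,-0.1],[0,0,0]]]}}

```text
time_s: 23.07
position: [0.4961, 0.1155, 0.2581]
tool_rot: [0.717, 0.697, 0.001, -0.0]
contact_force: [1.2, 0.3, -3.5]
grip_width: 0.0383
finger_force: 81.7
```

Call:
{"name": "drive_tool", "arguments": {"motion": [[[-0.2,0.1,0],[0,0,0]],[[-0.4,0.21,0],[0,0,0]],[[-0.6,0.32,0],[0,0,0]],[[-0.8,0.43,0],[0,0,0]]]}}

```text
time_s: 23.4
position: [0.5571, -0.0065, 0.2578]
tool_rot: [0.718, 0.696, 0.0, -0.0]
contact_force: [0.2, 1.6, -2.6]
grip_width: 0.038
finger_force: 81.7
```

Call:
{"name": "drive_tool", "arguments": {"motion": [[[-0.2,0.1,0],[0,0,0]],[[-0.4,0.21,0],[0,0,0]],[[-0.6,0.32,0],[0,0,0]],[[-0.75,0.4,0],[0,0,0]],[[-0.81,0.43,0],[0,0,0]],[[-0.81,0.43,0],[0,0,0]],[[-0.81,0.43,0],[0,0,0]]]}}

```text
time_s: 23.98
position: [0.6173, -0.1284, 0.2573]
tool_rot: [0.718, 0.696, -0.0, -0.0]
contact_force: [0.4, 0.0, -3.2]
grip_width: 0.0381
finger_force: 81.5
```

```bash
python3 - <<'E'
from h import *
left(tray(.137,.034,.111));print(r.sense()["grip_width"])
plan(tray(.137,.034,0),(.4422,.1275))
E
```

```text
left [-0.0085  0.0027  0.9752] pos [ 0.6173 -0.1284  0.2573] yaw of tool y -1.8039114360556885 tilt 0.025735615316270888 t 23.9833
0.0381363780306864
a->b 1.676831925360833 -1.2223067500828628
```

Call:
{"name": "drive_tool", "arguments": {"motion": [[[-0.008,0,0.2],[0,0,0]],[[-0.008,0,0.45],[0,0,0]],[[-0.008,0,0.7],[0,0,0]],[[-0.008,0,0.85],[0,0,0]],[[-0.008,0,0.92],[0,0,0]],[[-0.008,0,0.95],[0,0,0]],[[-0.008,0,0.965],[0,0,0]],[[-0.008,0,0.975],[0,0,0]],[[-0.008,0,0.975],[0,0,0]]]}}

```text
time_s: 24.73
position: [0.6183, -0.1293, 0.1124]
tool_rot: [0.718, 0.696, 0.001, 0.001]
contact_force: [-0.3, 0.1, -2.1]
grip_width: 0.0381
finger_force: 81.6
```

Call:
{"name": "drive_tool", "arguments": {"motion": [[[0,0,0],[0,0,0]],[[0,0,0],[0,0,0]],[[0,0,0],[0,0,0]],[[0,0,0],[0,0,0]]], "fingers": 0.15}}

```text
time_s: 25.07
position: [0.6179, -0.1294, 0.1116]
tool_rot: [0.718, 0.696, 0.0, 0.0]
contact_force: [-1.0, -0.7, 0.8]
grip_width: 0.0487
finger_force: 0.0
```

Call:
{"name": "drive_tool", "arguments": {"motion": [[[0,0,-0.15],[0,0,0]],[[0,0,-0.4],[0,0,0]],[[0,0,-0.65],[0,0,0]],[[0,0,-0.9],[0,0,0]],[[0,0,-0.925],[0,0,0]],[[0,0,-0.925],[0,0,0]]]}}

```text
time_s: 25.57
position: [0.6187, -0.1298, 0.2526]
tool_rot: [0.718, 0.696, 0.002, 0.001]
contact_force: [-0.2, 0.8, -1.6]
grip_width: 0.0491
finger_force: 0.0
```

```bash
python3 - <<'E'
from h import *
print(caps('wrist',z=.122,lo=(.4,-.4),hi=(.7,0))[:,:3],tray(.137,.034,0))
E
```

```text
[[ 0.6111 -0.291  20.62  ]
 [ 0.6152 -0.2104 20.5822]
 [ 0.6172 -0.1302 20.3906]] [ 0.6176 -0.1297  0.    ]
```

Call:
{"name": "drive_tool", "arguments": {"motion": [[[0.2,-0.15,0],[0,0,0]],[[0.4,-0.3,0],[0,0,0]],[[0.6,-0.45,0],[0,0,0]],[[0.8,-0.58,0],[0,0,0]],[[0.842,-0.612,0],[0,0,0]]], "fingers": 0.41}}

```text
time_s: 26.03
position: [0.5265, 0.0043, 0.248]
tool_rot: [0.716, 0.698, -0.001, -0.002]
contact_force: [1.4, -1.0, 1.1]
grip_width: 0.0601
finger_force: 0.0
```

Call:
{"name": "drive_tool", "arguments": {"motion": [[[0.2,-0.15,0],[0,0,0]],[[0.4,-0.3,0],[0,0,0]],[[0.6,-0.45,0],[0,0,0]],[[0.8,-0.58,0],[0,0,0]],[[0.842,-0.612,0],[0,0,0]],[[0.842,-0.612,0],[0,0,0]],[[0.842,-0.612,0],[0,0,0]],[[0.842,-0.612,0],[0,0,0]]]}}

```text
time_s: 26.7
position: [0.442, 0.1277, 0.2494]
tool_rot: [0.718, 0.696, -0.0, 0.0]
contact_force: [-0.1, -0.4, 0.7]
grip_width: 0.06
finger_force: 0.0
```

```bash
python3 - <<'E'
from h import *
k=nearest();plan(k,tray(.053,-.13,0))
E
```

```text
[[ 0.6314  0.1155 20.3718]
 [ 0.4415  0.1272 20.2981]]
left [-0.003  -0.0029  1.1024] pos [0.442  0.1277 0.2494] yaw of tool y -1.8096034512814125 tilt 0.05488466911031858 t 26.7
a->b -2.767716176600799 0.6670094216220445
```

Call:
{"name": "drive_tool", "arguments": {"motion": [[[-0.003,-0.003,0.2],[0,0,0]],[[-0.003,-0.003,0.45],[0,0,0]],[[-0.003,-0.003,0.6],[0,0,0]],[[-0.003,-0.003,0.7],[0,0,0]],[[-0.003,-0.003,0.7],[0,0,0]]]}}

```text
time_s: 27.17
position: [0.4403, 0.1263, 0.1421]
tool_rot: [0.718, 0.696, -0.003, 0.0]
contact_force: [-0.5, -0.4, -1.3]
grip_width: 0.0603
finger_force: 0.0
```

Call:
{"name": "drive_tool", "arguments": {"motion": [[[0,0,0.15],[0,0,0]],[[0,0,0.3],[0,0,0]],[[0,0,0.35],[0,0,0]],[[0,0,0.35],[0,0,0]]]}}

```text
time_s: 27.5
position: [0.4411, 0.1273, 0.0917]
tool_rot: [0.718, 0.696, -0.001, 0.0]
contact_force: [-1.2, 0.3, -0.0]
grip_width: 0.0601
finger_force: 0.0
```

Call:
{"name": "drive_tool", "arguments": {"motion": [[[0,0,0],[0,0,0]],[[0,0,0],[0,0,0]],[[0,0,0],[0,0,0]],[[0,0,0],[0,0,0]],[[0,0,0],[0,0,0]]], "fingers": -1, "squeeze": 80}}

```text
time_s: 27.92
position: [0.4419, 0.1284, 0.0939]
tool_rot: [0.718, 0.696, 0.001, -0.0]
contact_force: [-2.7, -1.6, 9.0]
grip_width: 0.0383
finger_force: 79.0
```

Call:
{"name": "drive_tool", "arguments": {"motion": [[[0,0,-0.1],[0,0,0]],[[0,0,-0.3],[0,0,0]],[[0,0,-0.55],[0,0,0]],[[0,0,-0.8],[0,0,0]],[[0,0,-1],[0,0,0]],[[0,0,-1],[0,0,0]]]}}

```text
time_s: 28.42
position: [0.4438, 0.1287, 0.2484]
tool_rot: [0.718, 0.696, 0.005, 0.0]
contact_force: [1.4, 0.8, -2.0]
grip_width: 0.0382
finger_force: 82.0
```

Call:
{"name": "drive_tool", "arguments": {"motion": [[[-0.12,0.03,-0.1],[0,0,0]],[[-0.35,0.1,-0.1],[0,0,0]],[[-0.6,0.15,-0.1],[0,0,0]],[[-0.85,0.2,-0.1],[0,0,0]],[[-0.923,0.222,-0.1],[0,0,0]]]}}

```text
time_s: 28.83
position: [0.4702, -0.0166, 0.258]
tool_rot: [0.72, 0.694, 0.001, 0.0]
contact_force: [-1.0, 0.8, -4.5]
grip_width: 0.038
finger_force: 81.8
```

Call:
{"name": "drive_tool", "arguments": {"motion": [[[-0.23,0.05,0],[0,0,0]],[[-0.46,0.1,0],[0,0,0]],[[-0.69,0.15,0],[0,0,0]],[[-0.923,0.222,0],[0,0,0]]]}}

```text
time_s: 29.17
position: [0.4989, -0.1522, 0.2578]
tool_rot: [0.718, 0.696, 0.001, -0.0]
contact_force: [1.2, 1.7, -2.4]
grip_width: 0.0381
finger_force: 81.8
```

Call:
{"name": "drive_tool", "arguments": {"motion": [[[-0.23,0.05,0],[0,0,0]],[[-0.46,0.1,0],[0,0,0]],[[-0.69,0.16,0],[0,0,0]],[[-0.85,0.2,0],[0,0,0]],[[-0.92,0.222,0],[0,0,0]],[[-0.92,0.222,0],[0,0,0]],[[-0.92,0.222,0],[0,0,0]]]}}

```text
time_s: 29.75
position: [0.5279, -0.2902, 0.2574]
tool_rot: [0.718, 0.696, -0.0, -0.0]
contact_force: [-0.3, 0.7, -2.8]
grip_width: 0.038
finger_force: 81.8
```

```bash
python3 - <<'E'
from h import *
left(tray(.053,-.13,.110));print(r.sense()["grip_width"])
plan(tray(.053,-.13,0),(.5255,.334))
E
```

```text
left [-0.0049  0.0039  0.9824] pos [ 0.5279 -0.2902  0.2574] yaw of tool y -1.8397573510565295 tilt 0.029470870113681324 t 29.75
0.03802903504317022
a->b 4.16359606500571 -0.15048958522398304
```

Call:
{"name": "drive_tool", "arguments": {"motion": [[[-0.005,0.004,0.2],[0,0,0]],[[-0.005,0.004,0.45],[0,0,0]],[[-0.005,0.004,0.7],[0,0,0]],[[-0.005,0.004,0.85],[0,0,0]],[[-0.005,0.004,0.92],[0,0,0]],[[-0.005,0.004,0.95],[0,0,0]],[[-0.005,0.004,0.97],[0,0,0]],[[-0.005,0.004,0.98],[0,0,0]],[[-0.005,0.004,0.98],[0,0,0]]]}}

```text
time_s: 30.5
position: [0.53, -0.2906, 0.1121]
tool_rot: [0.718, 0.696, 0.001, 0.001]
contact_force: [-0.5, 0.2, -3.3]
grip_width: 0.0384
finger_force: 81.9
```

Call:
{"name": "drive_tool", "arguments": {"motion": [[[0,0,0],[0,0,0]],[[0,0,0],[0,0,0]],[[0,0,0],[0,0,0]],[[0,0,0],[0,0,0]]], "fingers": 0.15}}

```text
time_s: 30.83
position: [0.5294, -0.2903, 0.1108]
tool_rot: [0.718, 0.696, 0.0, 0.0]
contact_force: [1.3, 0.3, 0.3]
grip_width: 0.0492
finger_force: 0.0
```

Call:
{"name": "drive_tool", "arguments": {"motion": [[[0,0,-0.15],[0,0,0]],[[0,0,-0.4],[0,0,0]],[[0,0,-0.65],[0,0,0]],[[0,0,-0.9],[0,0,0]],[[0,0,-0.93],[0,0,0]],[[0,0,-0.93],[0,0,0]]]}}

```text
time_s: 31.33
position: [0.5301, -0.2909, 0.2525]
tool_rot: [0.718, 0.696, 0.001, 0.002]
contact_force: [0.2, 0.6, -0.5]
grip_width: 0.049
finger_force: 0.0
```

```bash
python3 - <<'E'
from h import *
print(caps('wrist',z=.122,lo=(.4,-.4),hi=(.7,0))[:,:3],tray(.053,-.13,0))
E
```

```text
[[ 0.5297 -0.2917 20.2378]
 [ 0.6108 -0.2904 22.8565]
 [ 0.6153 -0.2126 20.619 ]] [ 0.5284 -0.2909  0.    ]
```

Call:
{"name": "drive_tool", "arguments": {"motion": [[[0.26,0,0],[0,0,0]],[[0.53,-0.01,0],[0,0,0]],[[0.8,-0.02,0],[0,0,0]],[[0.833,-0.03,0],[0,0,0]]], "fingers": 0.41}}

```text
time_s: 31.72
position: [0.5286, -0.1578, 0.2479]
tool_rot: [0.715, 0.699, -0.0, -0.002]
contact_force: [2.5, -0.5, 1.4]
grip_width: 0.0601
finger_force: 0.0
```

Call:
{"name": "drive_tool", "arguments": {"motion": [[[0.26,0,0],[0,0,0]],[[0.53,-0.01,0],[0,0,0]],[[0.8,-0.02,0],[0,0,0]],[[0.833,-0.03,0],[0,0,0]]]}}

```text
time_s: 32.05
position: [0.5273, -0.0328, 0.2483]
tool_rot: [0.715, 0.699, -0.001, -0.001]
contact_force: [1.3, 1.1, 0.7]
grip_width: 0.0603
finger_force: 0.0
```

Call:
{"name": "drive_tool", "arguments": {"motion": [[[0.26,0,0],[0,0,0]],[[0.53,-0.01,0],[0,0,0]],[[0.8,-0.02,0],[0,0,0]],[[0.833,-0.03,0],[0,0,0]]]}}

```text
time_s: 32.38
position: [0.5262, 0.0922, 0.2484]
tool_rot: [0.715, 0.699, -0.001, -0.001]
contact_force: [0.1, 1.1, 0.7]
grip_width: 0.0603
finger_force: 0.0
```

Call:
{"name": "drive_tool", "arguments": {"motion": [[[0.26,0,0],[0,0,0]],[[0.53,-0.01,0],[0,0,0]],[[0.8,-0.02,0],[0,0,0]],[[0.833,-0.03,0],[0,0,0]]]}}

```text
time_s: 32.72
position: [0.5249, 0.2174, 0.2481]
tool_rot: [0.715, 0.699, -0.001, -0.0]
contact_force: [-0.1, 0.6, 0.6]
grip_width: 0.0601
finger_force: 0.0
```

Call:
{"name": "drive_tool", "arguments": {"motion": [[[0.26,0,0],[0,0,0]],[[0.53,-0.01,0],[0,0,0]],[[0.8,-0.02,0],[0,0,0]],[[0.837,-0.03,0],[0,0,0]],[[0.837,-0.03,0],[0,0,0]],[[0.837,-0.03,0],[0,0,0]],[[0.837,-0.03,0],[0,0,0]]]}}

```text
time_s: 33.3
position: [0.5257, 0.334, 0.2492]
tool_rot: [0.718, 0.696, -0.001, 0.0]
contact_force: [0.2, -0.0, 0.6]
grip_width: 0.0601
finger_force: 0.0
```

```bash
python3 - <<'E'
from h import *
k=nearest();plan(k,tray(.053,-.048,0))
E
```

```text
[[ 0.4438  0.3363 20.219 ]
 [ 0.5272  0.3357 20.3175]]
left [0.0131 0.01   1.1013] pos [0.5257 0.334  0.2492] yaw of tool y -1.8227363702433006 tilt 0.0741776550885655 t 33.3
a->b -3.628800094011146 0.1398506125697442
```

Call:
{"name": "drive_tool", "arguments": {"motion": [[[0.012,0.009,0.2],[0,0,0]],[[0.012,0.009,0.45],[0,0,0]],[[0.012,0.009,0.6],[0,0,0]],[[0.012,0.009,0.7],[0,0,0]],[[0.012,0.009,0.7],[0,0,0]]]}}

```text
time_s: 33.77
position: [0.5259, 0.3352, 0.142]
tool_rot: [0.718, 0.696, -0.002, -0.0]
contact_force: [-0.4, -0.1, 0.7]
grip_width: 0.0599
finger_force: 0.0
```

Call:
{"name": "drive_tool", "arguments": {"motion": [[[0,0,0.15],[0,0,0]],[[0,0,0.3],[0,0,0]],[[0,0,0.35],[0,0,0]],[[0,0,0.35],[0,0,0]]]}}

```text
time_s: 34.1
position: [0.5267, 0.3363, 0.0918]
tool_rot: [0.718, 0.696, -0.001, -0.0]
contact_force: [-0.1, 0.0, 0.2]
grip_width: 0.0599
finger_force: 0.0
```

Call:
{"name": "drive_tool", "arguments": {"motion": [[[0,0,0],[0,0,0]],[[0,0,0],[0,0,0]],[[0,0,0],[0,0,0]],[[0,0,0],[0,0,0]],[[0,0,0],[0,0,0]]], "fingers": -1, "squeeze": 80}}

```text
time_s: 34.52
position: [0.5278, 0.3376, 0.0943]
tool_rot: [0.718, 0.696, 0.001, -0.0]
contact_force: [-2.9, -1.2, 7.4]
grip_width: 0.0384
finger_force: 79.4
```

Call:
{"name": "drive_tool", "arguments": {"motion": [[[0,0,-0.1],[0,0,0]],[[0,0,-0.3],[0,0,0]],[[0,0,-0.55],[0,0,0]],[[0,0,-0.8],[0,0,0]],[[0,0,-1],[0,0,0]],[[0,0,-1],[0,0,0]]]}}

```text
time_s: 35.02
position: [0.5297, 0.3377, 0.2501]
tool_rot: [0.718, 0.696, 0.005, 0.0]
contact_force: [0.0, 0.7, -2.3]
grip_width: 0.0384
finger_force: 81.3
```

Call:
{"name": "drive_tool", "arguments": {"motion": [[[-0.12,0,-0.1],[0,0,0]],[[-0.35,0.01,-0.1],[0,0,0]],[[-0.6,0.02,-0.1],[0,0,0]],[[-0.85,0.035,-0.1],[0,0,0]],[[-0.907,0.035,-0.1],[0,0,0]]]}}

```text
time_s: 35.43
position: [0.5284, 0.1942, 0.2588]
tool_rot: [0.72, 0.694, 0.0, 0.0]
contact_force: [1.1, -0.4, -1.3]
grip_width: 0.0385
finger_force: 81.2
```

Call:
{"name": "drive_tool", "arguments": {"motion": [[[-0.23,0.01,0],[0,0,0]],[[-0.46,0.02,0],[0,0,0]],[[-0.69,0.03,0],[0,0,0]],[[-0.907,0.035,0],[0,0,0]]]}}

```text
time_s: 35.77
position: [0.529, 0.0629, 0.2583]
tool_rot: [0.718, 0.696, 0.001, -0.0]
contact_force: [1.2, -0.1, -1.5]
grip_width: 0.0383
finger_force: 81.2
```

Call:
{"name": "drive_tool", "arguments": {"motion": [[[-0.23,0.01,0],[0,0,0]],[[-0.46,0.02,0],[0,0,0]],[[-0.69,0.03,0],[0,0,0]],[[-0.907,0.035,0],[0,0,0]]]}}

```text
time_s: 36.1
position: [0.53, -0.0733, 0.2584]
tool_rot: [0.718, 0.696, 0.001, 0.0]
contact_force: [0.5, 0.4, -2.1]
grip_width: 0.0379
finger_force: 81.2
```

Call:
{"name": "drive_tool", "arguments": {"motion": [[[-0.23,0.01,0],[0,0,0]],[[-0.46,0.02,0],[0,0,0]],[[-0.69,0.03,0],[0,0,0]],[[-0.85,0.035,0],[0,0,0]],[[-0.907,0.035,0],[0,0,0]],[[-0.907,0.035,0],[0,0,0]],[[-0.907,0.035,0],[0,0,0]]]}}

```text
time_s: 36.68
position: [0.5313, -0.2074, 0.2578]
tool_rot: [0.718, 0.696, 0.0, -0.0]
contact_force: [0.6, -0.2, -3.5]
grip_width: 0.0384
finger_force: 81.2
```

```bash
python3 - <<'E'
from h import *
left(tray(.053,-.048,.110));print(r.sense()["grip_width"])
plan(tray(.053,-.048,0),(.4433,.3355))
E
```

```text
left [-0.0108 -0.0017  0.9853] pos [ 0.5313 -0.2074  0.2578] yaw of tool y -1.8128009061220118 tilt 0.021541490716759776 t 36.6833
0.038358020753119254
a->b 3.609711367967887 -0.6985332878951849
```

Call:
{"name": "drive_tool", "arguments": {"motion": [[[-0.01,0,0.2],[0,0,0]],[[-0.01,0,0.45],[0,0,0]],[[-0.01,0,0.7],[0,0,0]],[[-0.01,0,0.85],[0,0,0]],[[-0.01,0,0.92],[0,0,0]],[[-0.01,0,0.95],[0,0,0]],[[-0.01,0,0.975],[0,0,0]],[[-0.01,0,0.985],[0,0,0]],[[-0.01,0,0.985],[0,0,0]]]}}

```text
time_s: 37.43
position: [0.5337, -0.2088, 0.1122]
tool_rot: [0.718, 0.697, 0.002, 0.002]
contact_force: [0.0, 1.7, 6.1]
grip_width: 0.0381
finger_force: 82.3
```

Call:
{"name": "drive_tool", "arguments": {"motion": [[[0,0,0],[0,0,0]],[[0,0,0],[0,0,0]],[[0,0,0],[0,0,0]],[[0,0,0],[0,0,0]]], "fingers": 0.15}}

```text
time_s: 37.77
position: [0.5317, -0.2088, 0.1101]
tool_rot: [0.718, 0.696, 0.0, 0.0]
contact_force: [-0.2, 1.1, -1.0]
grip_width: 0.0486
finger_force: 0.0
```

Call:
{"name": "drive_tool", "arguments": {"motion": [[[0,0,-0.15],[0,0,0]],[[0,0,-0.4],[0,0,0]],[[0,0,-0.65],[0,0,0]],[[0,0,-0.9],[0,0,0]],[[0,0,-0.935],[0,0,0]],[[0,0,-0.935],[0,0,0]]]}}

```text
time_s: 38.27
position: [0.5325, -0.2092, 0.2523]
tool_rot: [0.718, 0.696, 0.002, 0.001]
contact_force: [-0.3, 0.1, -0.5]
grip_width: 0.0488
finger_force: 0.0
```

```bash
python3 - <<'E'
from h import *
print(caps('wrist',z=.122,lo=(.4,-.4),hi=(.7,0))[:,:3],tray(.053,-.048,0))
E
```

```text
[[ 0.5329 -0.2907 20.4774]
 [ 0.6171 -0.2899 20.019 ]
 [ 0.533  -0.2105 20.4905]
 [ 0.617  -0.2087 23.0814]
 [ 0.6194 -0.1317 20.6603]] [ 0.531 -0.209  0.   ]
```

Call:
{"name": "drive_tool", "arguments": {"motion": [[[0.25,-0.04,0],[0,0,0]],[[0.5,-0.08,0],[0,0,0]],[[0.75,-0.12,0],[0,0,0]],[[0.905,-0.175,0],[0,0,0]]], "fingers": 0.41}}

```text
time_s: 38.65
position: [0.5084, -0.0689, 0.2482]
tool_rot: [0.717, 0.697, -0.001, -0.001]
contact_force: [1.4, 0.1, 0.1]
grip_width: 0.0601
finger_force: 0.0
```

Call:
{"name": "drive_tool", "arguments": {"motion": [[[0.25,-0.04,0],[0,0,0]],[[0.5,-0.08,0],[0,0,0]],[[0.75,-0.12,0],[0,0,0]],[[0.905,-0.175,0],[0,0,0]]]}}

```text
time_s: 38.98
position: [0.4861, 0.0679, 0.2486]
tool_rot: [0.717, 0.697, -0.001, -0.0]
contact_force: [0.5, -0.9, -0.2]
grip_width: 0.0602
finger_force: 0.0
```

Call:
{"name": "drive_tool", "arguments": {"motion": [[[0.25,-0.04,0],[0,0,0]],[[0.5,-0.08,0],[0,0,0]],[[0.75,-0.12,0],[0,0,0]],[[0.905,-0.175,0],[0,0,0]]]}}

```text
time_s: 39.32
position: [0.4638, 0.2043, 0.2486]
tool_rot: [0.717, 0.697, -0.001, 0.0]
contact_force: [-0.3, 0.3, -0.3]
grip_width: 0.0602
finger_force: 0.0
```

Call:
{"name": "drive_tool", "arguments": {"motion": [[[0.25,-0.04,0],[0,0,0]],[[0.5,-0.08,0],[0,0,0]],[[0.75,-0.12,0],[0,0,0]],[[0.905,-0.175,0],[0,0,0]],[[0.905,-0.175,0],[0,0,0]],[[0.905,-0.175,0],[0,0,0]],[[0.905,-0.175,0],[0,0,0]]]}}

```text
time_s: 39.9
position: [0.4427, 0.3362, 0.2487]
tool_rot: [0.718, 0.696, -0.001, 0.0]
contact_force: [0.4, -0.4, -0.1]
grip_width: 0.0605
finger_force: 0.0
```

```bash
python3 - <<'E'
from h import *
k=nearest();plan(k,tray(.053,.034,0))
E
```

```text
[[ 0.443   0.3363 20.3349]]
left [0.0031 0.0028 1.098 ] pos [0.4427 0.3362 0.2487] yaw of tool y -1.7656379220576839 tilt 0.12293054471533948 t 39.9
a->b -3.068379848273728 0.7009409475939943
```

Call:
{"name": "drive_tool", "arguments": {"motion": [[[0,0,0.2],[0,0,0]],[[0,0,0.45],[0,0,0]],[[0,0,0.6],[0,0,0]],[[0,0,0.7],[0,0,0]],[[0,0,0.7],[0,0,0]]]}}

```text
time_s: 40.37
position: [0.442, 0.3348, 0.142]
tool_rot: [0.718, 0.696, -0.002, 0.0]
contact_force: [-0.3, -0.7, -0.0]
grip_width: 0.0601
finger_force: 0.0
```

Call:
{"name": "drive_tool", "arguments": {"motion": [[[0,0,0.15],[0,0,0]],[[0,0,0.3],[0,0,0]],[[0,0,0.345],[0,0,0]],[[0,0,0.345],[0,0,0]]]}}

```text
time_s: 40.7
position: [0.4429, 0.3361, 0.0926]
tool_rot: [0.718, 0.696, -0.001, 0.0]
contact_force: [-0.3, -0.2, 0.4]
grip_width: 0.06
finger_force: 0.0
```

Call:
{"name": "drive_tool", "arguments": {"motion": [[[0,0,0],[0,0,0]],[[0,0,0],[0,0,0]],[[0,0,0],[0,0,0]],[[0,0,0],[0,0,0]],[[0,0,0],[0,0,0]]], "fingers": -1, "squeeze": 80}}

```text
time_s: 41.12
position: [0.4436, 0.3376, 0.0949]
tool_rot: [0.718, 0.696, 0.001, -0.0]
contact_force: [-2.3, -0.6, 8.6]
grip_width: 0.0385
finger_force: 79.2
```

Call:
{"name": "drive_tool", "arguments": {"motion": [[[0,0,-0.1],[0,0,0]],[[0,0,-0.3],[0,0,0]],[[0,0,-0.55],[0,0,0]],[[0,0,-0.8],[0,0,0]],[[0,0,-1],[0,0,0]],[[0,0,-1],[0,0,0]]]}}

```text
time_s: 41.62
position: [0.4454, 0.338, 0.2496]
tool_rot: [0.718, 0.696, 0.004, -0.001]
contact_force: [1.0, 1.3, -2.8]
grip_width: 0.0384
finger_force: 81.6
```

Call:
{"name": "drive_tool", "arguments": {"motion": [[[-0.12,0.03,-0.1],[0,0,0]],[[-0.35,0.08,-0.1],[0,0,0]],[[-0.6,0.13,-0.1],[0,0,0]],[[-0.767,0.175,-0.1],[0,0,0]]]}}

```text
time_s: 41.95
position: [0.4658, 0.2179, 0.2587]
tool_rot: [0.718, 0.696, 0.0, -0.0]
contact_force: [1.4, -1.6, -2.7]
grip_width: 0.0383
finger_force: 81.4
```

Call:
{"name": "drive_tool", "arguments": {"motion": [[[-0.2,0.04,0],[0,0,0]],[[-0.4,0.08,0],[0,0,0]],[[-0.6,0.13,0],[0,0,0]],[[-0.767,0.175,0],[0,0,0]]]}}

```text
time_s: 42.28
position: [0.4884, 0.1031, 0.2587]
tool_rot: [0.718, 0.696, 0.001, -0.0]
contact_force: [0.2, 0.2, -3.2]
grip_width: 0.0382
finger_force: 81.4
```

Call:
{"name": "drive_tool", "arguments": {"motion": [[[-0.2,0.04,0],[0,0,0]],[[-0.4,0.08,0],[0,0,0]],[[-0.6,0.13,0],[0,0,0]],[[-0.767,0.175,0],[0,0,0]]]}}

```text
time_s: 42.62
position: [0.5111, -0.0126, 0.2587]
tool_rot: [0.718, 0.696, 0.001, -0.0]
contact_force: [0.2, 0.4, -3.0]
grip_width: 0.0381
finger_force: 81.4
```

Call:
{"name": "drive_tool", "arguments": {"motion": [[[-0.2,0.04,0],[0,0,0]],[[-0.4,0.08,0],[0,0,0]],[[-0.6,0.13,0],[0,0,0]],[[-0.72,0.17,0],[0,0,0]],[[-0.767,0.175,0],[0,0,0]],[[-0.767,0.175,0],[0,0,0]],[[-0.767,0.175,0],[0,0,0]]]}}

```text
time_s: 43.2
position: [0.5336, -0.1258, 0.2582]
tool_rot: [0.718, 0.696, 0.0, -0.0]
contact_force: [1.2, 0.8, -2.7]
grip_width: 0.0384
finger_force: 81.5
```

```bash
python3 - <<'E'
from h import *
left(tray(.053,.034,.110));print(r.sense()["grip_width"])
E
```

```text
left [-0.0083  0.0001  0.988 ] pos [ 0.5336 -0.1258  0.2582] yaw of tool y -1.787087340176595 tilt 0.027515167266509242 t 43.2
0.03837478758019367
```

Call:
{"name": "drive_tool", "arguments": {"motion": [[[-0.008,0,0.2],[0,0,0]],[[-0.008,0,0.45],[0,0,0]],[[-0.008,0,0.7],[0,0,0]],[[-0.008,0,0.85],[0,0,0]],[[-0.008,0,0.92],[0,0,0]],[[-0.008,0,0.95],[0,0,0]],[[-0.008,0,0.975],[0,0,0]],[[-0.008,0,0.985],[0,0,0]],[[-0.008,0,0.985],[0,0,0]]]}}

```text
time_s: 43.95
position: [0.5362, -0.127, 0.1128]
tool_rot: [0.718, 0.697, 0.002, 0.001]
contact_force: [0.9, 0.5, 6.1]
grip_width: 0.0386
finger_force: 82.4
```

Call:
{"name": "drive_tool", "arguments": {"motion": [[[0,0,0],[0,0,0]],[[0,0,0],[0,0,0]],[[0,0,0],[0,0,0]],[[0,0,0],[0,0,0]]], "fingers": 0.15}}

```text
time_s: 44.28
position: [0.5342, -0.1271, 0.1109]
tool_rot: [0.718, 0.696, 0.0, 0.0]
contact_force: [-0.2, -0.7, 0.0]
grip_width: 0.0492
finger_force: 0.0
```

Call:
{"name": "drive_tool", "arguments": {"motion": [[[0,0,-0.15],[0,0,0]],[[0,0,-0.4],[0,0,0]],[[0,0,-0.65],[0,0,0]],[[0,0,-0.9],[0,0,0]],[[0,0,-0.94],[0,0,0]],[[0,0,-0.94],[0,0,0]],[[0,0,-0.94],[0,0,0]],[[0,0,-0.94],[0,0,0]]]}}

```text
time_s: 44.95
position: [0.5334, -0.127, 0.2504]
tool_rot: [0.718, 0.696, -0.0, -0.0]
contact_force: [-0.2, -0.2, -0.1]
grip_width: 0.0484
finger_force: 0.0
```

```bash
python3 - <<'E'
from h import *
k=caps('wrist',z=.122,lo=(.4,-.4),hi=(.7,0))
for q in k:
    d=np.array([*q[:2],0])-C0;print(q[:3],"tray",.095+d@TX,-.048+d@TY)
im,c=grab('top','top2');h=hsv(im);H,S,V=[h[...,i].astype(int) for i in range(3)]
roi=np.zeros(H.shape,bool);roi[140:260,90:270]=1
m=((H>18)&(H<36)&(S>80)&roi).astype(np.uint8)
p=np.argwhere(m)[:,::-1].astype(np.float32);w=ray(c,p,.036)[:,:2]
b=cv2.minAreaRect((w*1000).astype(np.float32));print(b,len(p));print(cv2.boxPoints(b))
left([*np.array(b[0])/1000,.2])
cv2.imwrite('pics/top2z.png',cv2.resize(im[80:260,90:430],None,fx=2.3,fy=2.3,interpolation=cv2.INTER_CUBIC)[:,:,::-1])
E
```

```text
[ 0.5354 -0.2899 20.3195] tray 0.05988243686138275 -0.1287167962108871
[ 0.5354 -0.2095 20.5173] tray 0.05744404879865683 -0.04840678793949543
[ 0.6219 -0.2101 20.1418] tray 0.14385493036998714 -0.046227729410769226
[ 0.5353 -0.128  20.3139] tray 0.05474036738816001 0.033029794058473644
[ 0.6201 -0.129  23.45  ] tray 0.13952120451403272 0.03470810475269172
((554.3851318359375, 334.87152099609375), (259.7161560058594, 454.9730224609375), 52.110191345214844) 251
[[295.1026 372.0981]
 [654.1643  92.6787]
 [813.6676 297.645 ]
 [454.606  577.0643]]
left [3.0836 0.0466 0.334 ] pos [ 0.5333 -0.1272  0.2503] yaw of tool y -1.753584997494308 tilt 0.10665966886452528 t 45.05
```

View pics/top2z.png

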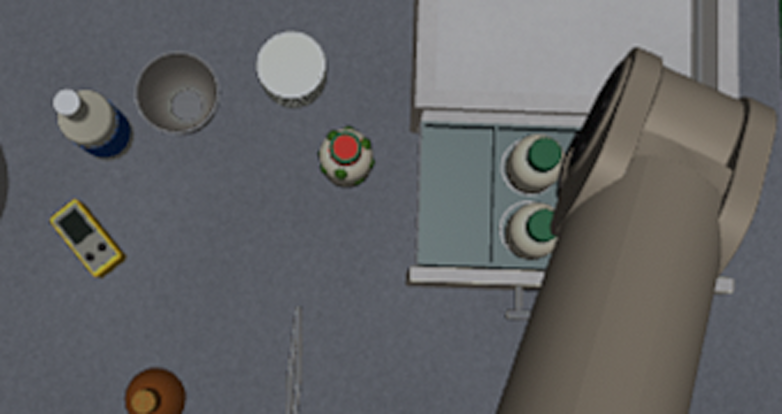

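The logger is at zoom (87,238), with its long axis running (50,217)→(97,276). The top view shows the drawer slid a few mm inwards while I was setting bottles down: the handle is about 3 px higher. I'll allow for that and recheck later.

```bash
sed -i 's/^C0=.*/C0=np.array([.5788,-.2105,0])/' h.py; cat >> h.py <<'E'
def logger(n,z=.036,lo=(.35,.25),hi=(.62,.6)):
    im,c=grab(n);h=hsv(im);H,S,V=[h[...,i].astype(int) for i in range(3)]
    m=((H>20)&(H<36)&(S>90)&(V>60)).astype(np.uint8)
    best=None
    k,_=cv2.findContours(cv2.dilate(m,np.ones((3,3))),cv2.RETR_EXTERNAL,cv2.CHAIN_APPROX_NONE)
    for q in k:
        w=ray(c,q.reshape(-1,2),z)[:,:2]*1000;p=w.mean(0)/1000
        if len(q)>25 and lo[0]<p[0]<hi[0] and lo[1]<p[1]<hi[1]:
            b=cv2.minAreaRect(w.astype(np.float32));P=cv2.boxPoints(b);e=[P[1]-P[0],P[2]-P[1]]
            L=max(e,key=np.linalg.norm);a=np.degrees(np.arctan2(L[1],L[0]))%180
            print(n,"centre",b[0],"size",b[1],"long axis",a)
E
python3 - <<'E'
from h import *
logger('top');F=lambda p:np.array(p)/2.3+[90,80]
w=ray(cam('top'),F([(50,217),(76,199),(124,253),(97,276)]),.036);print(w,w.mean(0));plan((.5335,-.127),w.mean(0))
E
```

```text
top centre (523.9014282226562, 454.51678466796875) size (113.79281616210938, 56.33574295043945) long axis 40.221832
[[0.551  0.5019 0.036 ]
 [0.5749 0.469  0.036 ]
 [0.5043 0.4043 0.036 ]
 [0.4743 0.4383 0.036 ]] [0.5261 0.4534 0.036 ]
a->b 3.865839346432068 -0.17061397304129403
```

Call:
{"name": "drive_tool", "arguments": {"motion": [[[0.25,-0.01,0],[0,0,0]],[[0.5,-0.02,0],[0,0,0]],[[0.773,-0.034,0],[0,0,0]],[[0.773,-0.034,0],[0,0,0]]], "fingers": 0.5}}

```text
time_s: 45.43
position: [0.5322, -0.0033, 0.2501]
tool_rot: [0.715, 0.699, -0.0, -0.001]
contact_force: [0.8, 0.4, 1.2]
grip_width: 0.064
finger_force: 0.0
```

Call:
{"name": "drive_tool", "arguments": {"motion": [[[0.25,-0.01,0],[0,0,0]],[[0.5,-0.02,0],[0,0,0]],[[0.773,-0.034,0],[0,0,0]],[[0.773,-0.034,0],[0,0,0]]]}}

```text
time_s: 45.77
position: [0.5301, 0.1127, 0.2502]
tool_rot: [0.715, 0.699, -0.0, -0.001]
contact_force: [-0.3, 0.8, -0.4]
grip_width: 0.0641
finger_force: 0.0
```

Call:
{"name": "drive_tool", "arguments": {"motion": [[[0.25,-0.01,0],[0,0,0]],[[0.5,-0.02,0],[0,0,0]],[[0.773,-0.034,0],[0,0,0]],[[0.773,-0.034,0],[0,0,0]]]}}

```text
time_s: 46.1
position: [0.528, 0.229, 0.25]
tool_rot: [0.715, 0.699, -0.0, -0.0]
contact_force: [0.7, 0.6, -0.5]
grip_width: 0.0639
finger_force: 0.0
```

Call:
{"name": "drive_tool", "arguments": {"motion": [[[0.25,-0.01,0],[0,0,0]],[[0.5,-0.02,0],[0,0,0]],[[0.773,-0.034,0],[0,0,0]],[[0.773,-0.034,0],[0,0,0]]]}}

```text
time_s: 46.43
position: [0.5257, 0.3452, 0.2495]
tool_rot: [0.715, 0.699, -0.0, -0.0]
contact_force: [-0.7, 0.6, -0.5]
grip_width: 0.0641
finger_force: 0.0
```

Call:
{"name": "drive_tool", "arguments": {"motion": [[[0.25,-0.01,0],[0,0,0]],[[0.5,-0.02,0],[0,0,0]],[[0.773,-0.034,0],[0,0,0]],[[0.773,-0.034,0],[0,0,0]],[[0.773,-0.034,0],[0,0,0]]]}}

```text
time_s: 46.85
position: [0.5252, 0.4549, 0.2494]
tool_rot: [0.716, 0.698, -0.001, 0.0]
contact_force: [0.8, -1.7, 0.3]
grip_width: 0.064
finger_force: 0.0
```

Call:
{"name": "drive_tool", "arguments": {"motion": [[[0,0,0],[0,0,-0.733]],[[0,0,0],[0,0,-0.733]],[[0,0,0],[0,0,-0.733]],[[0,0,0],[0,0,-0.733]],[[0,0,0],[0,0,-0.733]],[[0,0,0],[0,0,-0.733]],[[0,0,0],[0,0,-0.733]],[[0,0,0],[0,0,-0.733]],[[0,0,0],[0,0,-0.733]],[[0,0,0],[0,0,-0.733]],[[0,0,0],[0,0,-0.733]]]}}

```text
time_s: 47.77
position: [0.5266, 0.4516, 0.2511]
tool_rot: [0.224, 0.975, -0.0, -0.0]
contact_force: [-0.2, 0.4, 0.0]
grip_width: 0.0639
finger_force: 0.0
```

Call:
{"name": "drive_tool", "arguments": {"motion": [[[0,0,0],[0,0,-0.733]],[[0,0,0],[0,0,-0.733]],[[0,0,0],[0,0,-0.733]],[[0,0,0],[0,0,-0.733]],[[0,0,0],[0,0,-0.733]],[[0,0,0],[0,0,-0.733]],[[0,0,0],[0,0,-0.733]],[[0,0,0],[0,0,-0.733]],[[0,0,0],[0,0,-0.733]],[[0,0,0],[0,0,-0.733]],[[0,0,0],[0,0,-0.733]],[[0,0,0],[0,0,-0.733]]]}}

```text
time_s: 48.77
position: [0.5262, 0.4526, 0.2511]
tool_rot: [-0.341, 0.94, -0.0, -0.0]
contact_force: [-0.1, -0.1, -0.4]
grip_width: 0.0638
finger_force: 0.0
```

```bash
python3 - <<'E'
from h import *
logger('wrist');left([.526,.454,.02]);print(r.sense()["joint_pos"]);grab('wrist','w4')
E
```

```text
wrist centre (526.0604858398438, 452.7472229003906) size (101.11985778808594, 46.977046966552734) long axis 39.85659
left [-0.0054  0.007   1.5408] pos [0.5261 0.4528 0.2511] yaw of tool y 129.90204191208343 tilt 0.02105233226739615 t 48.8167
[-1.0175  0.4602  0.3027  1.5564 -0.1456  1.1476  1.5827]
```

View pics/w4.png

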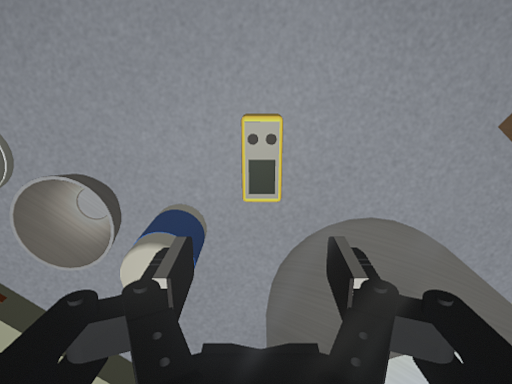

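The logger sits between the fingers at (262,158), aligned with the tool. The spray bottle is at left and a tall pot is at right, so I'll check clearance before descending.

```bash
python3 - <<'E'
from h import *
im=cv2.imread('pics/top0.png');c=cam('top')
s=r.sense();R=Ro.from_quat(s["tool_rot"]).as_matrix();p=s["position"].copy()
for z,hw,col in((.03,(.011,.047),(0,255,255)),(.09,(.043,.06),(0,0,255)),(.25,(.043,.043),(255,0,255))):
    q=[p*[1,1,0]+[0,0,z]+R[:,0]*a*hw[0]+R[:,1]*b*hw[1] for a,b in((1,1),(1,-1),(-1,-1),(-1,1))]
    cv2.polylines(im,[np.int32(np.round(proj(c,q)))],True,col)
cv2.imwrite('pics/clr.png',cv2.resize(im[80:240,0:200],None,fx=3.5,fy=3.5))
E
```

```text
(no output)
```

View pics/clr.png

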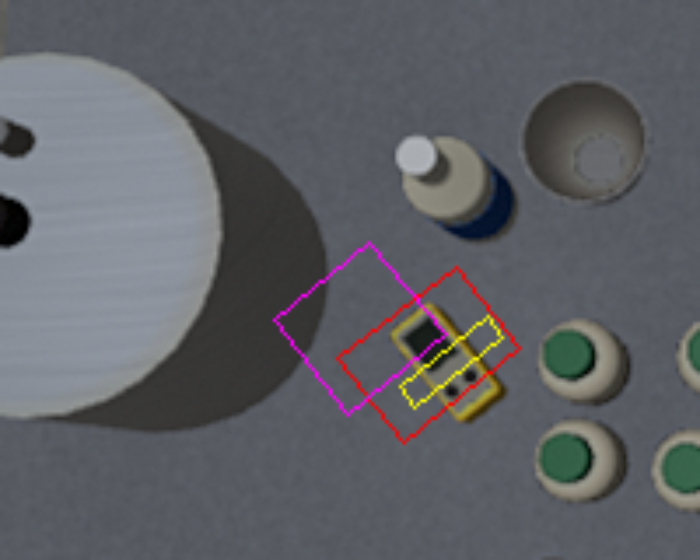

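Clear of the pot and spray bottle, so I'll descend.

Call:
{"name": "drive_tool", "arguments": {"motion": [[[0,0,0.25],[0,0,0]],[[0,0,0.5],[0,0,0]],[[0,0,0.7],[0,0,0]],[[0,0,0.8],[0,0,0]],[[0,0,0.8],[0,0,0]]]}}

```text
time_s: 49.28
position: [0.5243, 0.4517, 0.1272]
tool_rot: [-0.343, 0.939, -0.001, -0.003]
contact_force: [0.7, 0.3, 0.7]
grip_width: 0.064
finger_force: 0.0
```

Call:
{"name": "drive_tool", "arguments": {"motion": [[[0,0,0.2],[0,0,0]],[[0,0,0.4],[0,0,0]],[[0,0,0.6],[0,0,0]],[[0,0,0.7],[0,0,0]],[[0,0,0.7],[0,0,0]],[[0,0,0.7],[0,0,0]]]}}

```text
time_s: 49.78
position: [0.5265, 0.4532, 0.0272]
tool_rot: [-0.343, 0.939, -0.0, 0.0]
contact_force: [-0.3, -0.2, 0.6]
grip_width: 0.0641
finger_force: 0.0
```

Call:
{"name": "drive_tool", "arguments": {"motion": [[[0,0,0],[0,0,0]],[[0,0,0],[0,0,0]],[[0,0,0],[0,0,0]],[[0,0,0],[0,0,0]],[[0,0,0],[0,0,0]]], "fingers": -1, "squeeze": 50}}

```text
time_s: 50.2
position: [0.5272, 0.4539, 0.0289]
tool_rot: [-0.343, 0.939, 0.001, 0.002]
contact_force: [-0.5, -0.5, 6.5]
grip_width: 0.0446
finger_force: 51.4
```

Call:
{"name": "drive_tool", "arguments": {"motion": [[[0,0,-0.1],[0,0,0]],[[0,0,-0.3],[0,0,0]],[[0,0,-0.55],[0,0,0]],[[0,0,-0.8],[0,0,0]],[[0,0,-1],[0,0,0]]]}}

```text
time_s: 50.62
position: [0.5267, 0.4532, 0.1816]
tool_rot: [-0.343, 0.939, 0.001, 0.002]
contact_force: [0.1, 0.3, -0.7]
grip_width: 0.0444
finger_force: 51.8
```

Call:
{"name": "drive_tool", "arguments": {"motion": [[[0,0,-0.25],[0,0,0]],[[0,0,-0.45],[0,0,0]],[[0,0,-0.5],[0,0,0]],[[0,0,-0.5],[0,0,0]],[[0,0,-0.5],[0,0,0]]]}}

```text
time_s: 51.03
position: [0.5259, 0.4528, 0.2524]
tool_rot: [-0.344, 0.939, 0.0, 0.001]
contact_force: [-0.6, -0.4, -2.9]
grip_width: 0.0447
finger_force: 51.8
```

```bash
python3 - <<'E'
from h import *
left(tray(.095,.13,.25));print(tray(.095,.13,0),r.sense()["grip_width"])
E
```

```text
left [ 1.7904 -2.7239  0.0123] pos [0.5259 0.4528 0.2524] yaw of tool y 130.18556793735522 tilt 0.07823480859775188 t 51.0333
[ 0.5844 -0.0326  0.    ] 0.04471999128439233
```

Call:
{"name": "drive_tool", "arguments": {"motion": [[[0.08,-0.12,0],[0,0,0]],[[0.22,-0.34,0],[0,0,0]],[[0.36,-0.55,0],[0,0,0]],[[0.5,-0.76,0],[0,0,0]],[[0.597,-0.908,0],[0,0,0]]]}}

```text
time_s: 51.45
position: [0.5452, 0.2869, 0.25]
tool_rot: [-0.343, 0.94, -0.001, -0.001]
contact_force: [0.9, -0.1, -1.3]
grip_width: 0.0449
finger_force: 51.8
```

Call:
{"name": "drive_tool", "arguments": {"motion": [[[0.14,-0.21,0],[0,0,0]],[[0.28,-0.42,0],[0,0,0]],[[0.42,-0.63,0],[0,0,0]],[[0.56,-0.85,0],[0,0,0]],[[0.597,-0.908,0],[0,0,0]]]}}

```text
time_s: 51.87
position: [0.5648, 0.1222, 0.2505]
tool_rot: [-0.341, 0.94, -0.001, -0.001]
contact_force: [0.2, -1.3, -1.0]
grip_width: 0.045
finger_force: 51.8
```

Call:
{"name": "drive_tool", "arguments": {"motion": [[[0.14,-0.21,0],[0,0,0]],[[0.28,-0.42,0],[0,0,0]],[[0.42,-0.63,0],[0,0,0]],[[0.56,-0.85,0],[0,0,0]],[[0.597,-0.908,0],[0,0,0]],[[0.597,-0.908,0],[0,0,0]]]}}

```text
time_s: 52.37
position: [0.5838, -0.0369, 0.2503]
tool_rot: [-0.341, 0.94, -0.0, -0.001]
contact_force: [-0.8, 0.2, -1.0]
grip_width: 0.0444
finger_force: 51.8
```

Call:
{"name": "drive_tool", "arguments": {"motion": [[[0,0,0],[0,0,0.1]],[[0,0,0],[0,0,0.2]],[[0,0,0],[0,0,0.3]],[[0,0,0],[0,0,0.4]],[[0,0,0],[0,0,0.466]],[[0,0,0],[0,0,0.466]],[[0,0,0],[0,0,0.466]],[[0,0,0],[0,0,0.466]],[[0,0,0],[0,0,0.466]]]}}

```text
time_s: 53.12
position: [0.5843, -0.032, 0.2508]
tool_rot: [0.013, 1.0, -0.0, -0.0]
contact_force: [0.3, -0.9, -0.9]
grip_width: 0.0444
finger_force: 51.8
```

```bash
python3 - <<'E'
from h import *
left(tray(.095,.13,.045))
im,c=grab('wrist','w5');grab('top','top3')
E
```

```text
left [-0.002  -0.0037  1.3721] pos [ 0.5843 -0.032   0.2508] yaw of tool y 88.5129518904088 tilt 0.05460758880309517 t 53.1167
```

View pics/w5.png

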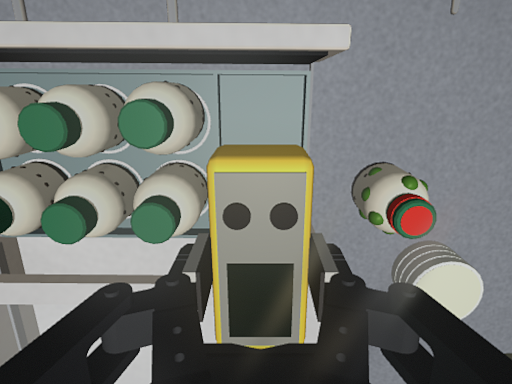

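The logger is held level above the bay. The divider is at column 218 and the outer rim at about column 308. I'll check these edges against my tray frame.

```bash
python3 - <<'E'
from h import *
c=cam('wrist')
for p,z in(((218,120),.038),((306,110),.038),((260,66),.038)):
    d=ray(c,p,z)[0]-C0;print(p,"tray",.095+d@TX,-.048+d@TY)
E
```

```text
(218, 120) tray 0.0531052300458872 0.08359847220209256
(306, 110) tray 0.04236633991660107 0.17720201873449481
(260, 66) tray -0.0011381238116657671 0.1283163844772362
```

Call:
{"name": "drive_tool", "arguments": {"motion": [[[0,0,0.2],[0,0,0]],[[0,0,0.45],[0,0,0]],[[0,0,0.7],[0,0,0]],[[0,0,0.8],[0,0,0]],[[0,0,0.8],[0,0,0]]]}}

```text
time_s: 53.63
position: [0.5824, -0.0325, 0.1278]
tool_rot: [0.014, 1.0, -0.0, -0.003]
contact_force: [-0.9, 0.4, -1.0]
grip_width: 0.0447
finger_force: 51.7
```

Call:
{"name": "drive_tool", "arguments": {"motion": [[[0,0,0.15],[0,0,0]],[[0,0,0.3],[0,0,0]],[[0,0,0.42],[0,0,0]],[[0,0,0.5],[0,0,0]],[[0,0,0.54],[0,0,0]],[[0,0,0.56],[0,0,0]],[[0,0,0.56],[0,0,0]]]}}

```text
time_s: 54.22
position: [0.5849, -0.0326, 0.0478]
tool_rot: [0.015, 1.0, 0.0, 0.0]
contact_force: [-0.8, 0.8, -1.5]
grip_width: 0.0447
finger_force: 51.8
```

Call:
{"name": "drive_tool", "arguments": {"motion": [[[0,0,0.01],[0,0,0]],[[0,0,0.01],[0,0,0]],[[0,0,0.01],[0,0,0]]]}}

```text
time_s: 54.47
position: [0.5853, -0.0326, 0.0469]
tool_rot: [0.015, 1.0, 0.0, 0.001]
contact_force: [0.6, 0.2, 6.3]
grip_width: 0.0445
finger_force: 52.5
```

Call:
{"name": "drive_tool", "arguments": {"motion": [[[0,0,0],[0,0,0]],[[0,0,0],[0,0,0]],[[0,0,0],[0,0,0]],[[0,0,0],[0,0,0]]], "fingers": 0.27}}

```text
time_s: 54.8
position: [0.5845, -0.0325, 0.0459]
tool_rot: [0.015, 1.0, 0.0, -0.0]
contact_force: [1.0, -0.8, -0.1]
grip_width: 0.0544
finger_force: 0.0
```

Call:
{"name": "drive_tool", "arguments": {"motion": [[[0,0,-0.1],[0,0,0]],[[0,0,-0.3],[0,0,0]],[[0,0,-0.55],[0,0,0]],[[0,0,-0.8],[0,0,0]],[[0,0,-1],[0,0,0]]]}}

```text
time_s: 55.22
position: [0.5847, -0.0329, 0.1983]
tool_rot: [0.015, 1.0, -0.0, 0.0]
contact_force: [0.8, 1.4, 0.8]
grip_width: 0.0544
finger_force: 0.0
```

Call:
{"name": "drive_tool", "arguments": {"motion": [[[0,0,-0.2],[0,0,0]],[[0,0,-0.4],[0,0,0]],[[0,0,-0.6],[0,0,0]],[[0.0,0,-0.7],[0,0,0]],[[0,0,-0.7],[0,0,0]],[[0,0,-0.7],[0,0,0]],[[0,0,-0.7],[0,0,0]]]}}

```text
time_s: 55.8
position: [0.5841, -0.0324, 0.3]
tool_rot: [0.015, 1.0, -0.0, -0.001]
contact_force: [0.0, 0.9, -1.7]
grip_width: 0.054
finger_force: 0.0
```

```bash
python3 - <<'E'
from h import *
s=r.sense();logger('wrist',z=.054,lo=(.4,-.2),hi=(.7,.2));print(tray(.095,.13,0))
for q in caps('wrist',z=.122,lo=(.4,-.4),hi=(.7,0)):
    d=np.array([*q[:2],0])-C0;print(q[:3],"tray",.095+d@TX,-.048+d@TY)
left([0,0,0]);grab('wrist','w6')
E
```

```text
wrist centre (584.9403076171875, -34.269901275634766) size (47.10784912109375, 100.37531280517578) long axis 178.3095
[ 0.5844 -0.0326  0.    ]
[ 0.6207 -0.211  20.1641] tray 0.13687647137476616 -0.04718697925481379
[ 0.6222 -0.1308 20.1139] tray 0.13591216628717787 0.03301903135688636
[ 0.6171 -0.2915 20.3605] tray 0.13581612328880038 -0.12779474233603333
[ 0.5372 -0.2833 18.5549] tray 0.05565936947452293 -0.12203444379926141
[ 0.5355 -0.21   20.3417] tray 0.05166356016369628 -0.04881514941975897
[ 0.5349 -0.1277 20.4562] tray 0.04852438594697047 0.03333824912162375
left [3.8952 0.0985 2.0047] pos [ 0.5841 -0.0325  0.2997] yaw of tool y 88.25380729115545 tilt 0.09943046528667403 t 55.9
```

View pics/w6.png

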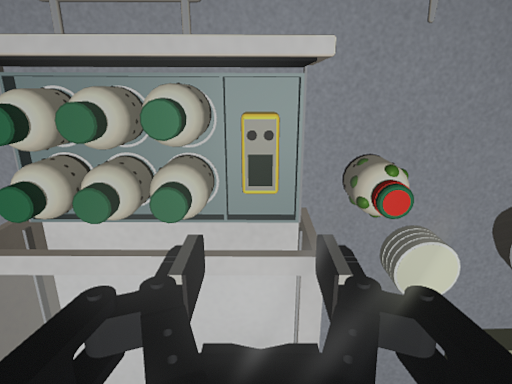

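All six bottles and the logger are in place, each within 5 mm by the tray frame. Next I'll turn the tool and go to the handle.

Call:
{"name": "drive_tool", "arguments": {"motion": [[[0,0,0],[0,0,1]],[[0,0,0],[0,0,1]],[[0,0,0],[0,0,1]],[[0,0,0],[0,0,1]],[[0,0,0],[0,0,1]],[[0,0,0],[0,0,1]],[[0,0,0],[0,0,1]],[[0,0,0],[0,0,1]],[[0,0,0],[0,0,1]],[[0,0,0],[0,0,1]],[[0,0,0],[0,0,1]],[[0,0,0],[0,0,1]],[[0,0,0],[0,0,1]],[[0,0,0],[0,0,1]],[[0,0,0],[0,0,1]]], "fingers": -0.34}}

```text
time_s: 57.2
position: [0.5844, -0.0324, 0.3002]
tool_rot: [0.717, 0.697, -0.001, -0.0]
contact_force: [-0.1, -0.9, -0.4]
grip_width: 0.0284
finger_force: 0.0
```

Call:
{"name": "drive_tool", "arguments": {"motion": [[[-0.1,-0.14,0],[0,0,0]],[[-0.2,-0.28,0],[0,0,0]],[[-0.3,-0.42,0],[0,0,0]],[[-0.425,-0.53,0],[0,0,0]],[[-0.425,-0.53,0],[0,0,0]]]}}

```text
time_s: 57.62
position: [0.5002, -0.0975, 0.3007]
tool_rot: [0.718, 0.696, 0.0, -0.001]
contact_force: [-0.3, -1.0, -0.7]
grip_width: 0.0283
finger_force: 0.0
```

Call:
{"name": "drive_tool", "arguments": {"motion": [[[-0.1,-0.14,0],[0,0,0]],[[-0.2,-0.28,0.1],[0,0,0]],[[-0.3,-0.42,0.2],[0,0,0]],[[-0.425,-0.53,0.33],[0,0,0]],[[-0.425,-0.53,0.33],[0,0,0]],[[-0.425,-0.53,0.33],[0,0,0]],[[-0.425,-0.53,0.33],[0,0,0]],[[-0.425,-0.53,0.33],[0,0,0]]]}}

```text
time_s: 58.28
position: [0.4227, -0.1548, 0.2519]
tool_rot: [0.717, 0.697, 0.0, 0.001]
contact_force: [0.4, 0.3, -0.2]
grip_width: 0.0284
finger_force: 0.0
```

```bash
python3 - <<'E'
from h import *
left([.421,-.155,.1]);grab('wrist','w7')
E
```

```text
left [-0.0012 -0.0125  1.0127] pos [ 0.4227 -0.1548  0.2519] yaw of tool y -1.643659584597294 tilt 0.061883004030208584 t 58.2833
```

View pics/w7.png

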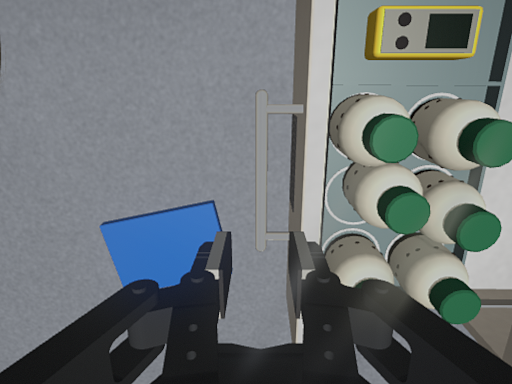

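The front-middle bottle, cap at (404,210), is now well right of its ring at (352,195), so it has been knocked aside. I'll measure how far.

```bash
python3 - <<'E'
from h import *
for q in caps('wrist',z=.122,lo=(.4,-.4),hi=(.7,0)):
    d=np.array([*q[:2],0])-C0;print(q[:3],"tray",.095+d@TX,-.048+d@TY)
c=cam('wrist');a=ray(c,(261,170),.107);print(a)
left([.5349,-.2087,.25])
E
```

```text
[ 0.6112 -0.2855 28.6279] tray 0.12973331504342933 -0.12198579045685806
[ 0.6188 -0.2093 21.9302] tray 0.13491300478051516 -0.04558873950648149
[ 0.5494 -0.1888 25.1246] tray 0.06498101226606409 -0.027229190283884475
[ 0.6151 -0.1305 24.4005] tray 0.12875232427329286 0.03307774825627624
[ 0.5322 -0.1246 22.8483] tray 0.04570352550470417 0.03642340724450738
[[ 0.4245 -0.1516  0.107 ]]
left [-0.3374  0.759   0.0124] pos [ 0.4226 -0.1548  0.2518] yaw of tool y -1.6609012139343295 tilt 0.053796219190644264 t 58.3833
```

Call:
{"name": "drive_tool", "arguments": {"motion": [[[-0.05,0.2,0],[0,0,0]],[[-0.1,0.45,0],[0,0,0]],[[-0.2,0.7,0],[0,0,0]],[[-0.2,0.85,0],[0,0,0]],[[-0.2,0.85,0],[0,0,0]],[[-0.2,0.85,0],[0,0,0]],[[-0.2,0.85,0],[0,0,0]]], "fingers": 0.35}}

```text
time_s: 58.97
position: [0.5482, -0.1893, 0.2508]
tool_rot: [0.718, 0.696, -0.001, -0.0]
contact_force: [-0.0, 1.1, -0.9]
grip_width: 0.0576
finger_force: 0.0
```

```bash
python3 - <<'E'
from h import *
s=r.sense();k=caps('wrist',z=.122,lo=(.4,-.4),hi=(.7,0))
for q in k:
    d=np.array([*q[:2],0])-C0;print(q[:3],"tray",.095+d@TX,-.048+d@TY)
i=np.argmin(np.hypot(*(k[:,:2]-s["position"][:2]).T));left([*k[i,:2],.110]);plan(k[i],tray(.053,-.048,0))
E
```

```text
[ 0.5357 -0.2905 20.513 ] tray 0.05447728736653759 -0.12932637508362213
[ 0.6214 -0.2113 20.3969] tray 0.13759815171053963 -0.047459875807459743
[ 0.5555 -0.1914 20.4246] tray 0.07106489180802628 -0.029635701507249063
[ 0.6219 -0.131  21.5051] tray 0.13558231256056297 0.032824142562997205
[ 0.5364 -0.1251 19.736 ] tray 0.04991972568985083 0.03599987114478369
left [-0.0142  0.052   0.9408] pos [ 0.5478 -0.189   0.2511] yaw of tool y -1.7471318784540661 tilt 0.051548425379620594 t 59.0167
a->b -0.12242865661833968 -0.12043261205350866
```

Call:
{"name": "drive_tool", "arguments": {"motion": [[[-0.014,0.052,0.1],[0,0,0]],[[-0.014,0.052,0.2],[0,0,0]],[[-0.014,0.052,0.3],[0,0,0]],[[-0.014,0.052,0.3],[0,0,0]],[[-0.014,0.052,0.3],[0,0,0]]], "fingers": 0.22}}

```text
time_s: 59.43
position: [0.5555, -0.1907, 0.2068]
tool_rot: [0.718, 0.696, 0.0, -0.0]
contact_force: [-1.0, -0.6, 1.1]
grip_width: 0.0519
finger_force: 0.0
```

Call:
{"name": "drive_tool", "arguments": {"motion": [[[0,0,0.12],[0,0,0]],[[0,0,0.24],[0,0,0]],[[0,0,0.36],[0,0,0]],[[0,0,0.48],[0,0,0]],[[0,0,0.58],[0,0,0]],[[0,0,0.64],[0,0,0]],[[0,0,0.64],[0,0,0]]]}}

```text
time_s: 60.02
position: [0.5557, -0.1908, 0.11]
tool_rot: [0.718, 0.696, -0.0, -0.0]
contact_force: [-0.5, 0.4, 0.1]
grip_width: 0.0518
finger_force: 0.0
```

Call:
{"name": "drive_tool", "arguments": {"motion": [[[0,0,0],[0,0,0]],[[0,0,0],[0,0,0]],[[0,0,0],[0,0,0]],[[0,0,0],[0,0,0]],[[0,0,0],[0,0,0]]], "fingers": -1, "squeeze": 60}}

```text
time_s: 60.43
position: [0.5564, -0.1916, 0.1116]
tool_rot: [0.718, 0.696, 0.001, 0.0]
contact_force: [-4.0, 1.2, 9.7]
grip_width: 0.0391
finger_force: 61.1
```

Call:
{"name": "drive_tool", "arguments": {"motion": [[[0,0,-0.05],[0,0,0]],[[0,0,-0.1],[0,0,0]],[[0,0,-0.13],[0,0,0]],[[-0.05,-0.05,-0.13],[0,0,0]],[[-0.122,-0.12,-0.13],[0,0,0]],[[-0.122,-0.12,-0.13],[0,0,0]],[[-0.122,-0.12,-0.13],[0,0,0]]]}}

```text
time_s: 61.02
position: [0.5359, -0.2105, 0.1298]
tool_rot: [0.719, 0.695, -0.0, -0.0]
contact_force: [0.8, 0.1, -3.2]
grip_width: 0.0388
finger_force: 60.7
```

```bash
python3 - <<'E'
from h import *
left(tray(.053,-.048,.112));print(r.sense()["grip_width"],r.sense()["contact_force"])
E
```

```text
left [0.009  0.0059 0.1189] pos [ 0.5359 -0.2105  0.1298] yaw of tool y -1.879860007797833 tilt 0.023338990735957174 t 61.0167
0.038819641944449416 [ 0.8426  0.0613 -3.1678]
```

Call:
{"name": "drive_tool", "arguments": {"motion": [[[0.008,0.006,0.04],[0,0,0]],[[0.008,0.006,0.08],[0,0,0]],[[0.008,0.006,0.1],[0,0,0]],[[0.008,0.006,0.115],[0,0,0]],[[0.008,0.006,0.122],[0,0,0]],[[0.008,0.006,0.122],[0,0,0]]]}}

```text
time_s: 61.52
position: [0.5387, -0.2081, 0.1117]
tool_rot: [0.718, 0.696, 0.0, 0.0]
contact_force: [-1.1, 0.6, 4.3]
grip_width: 0.0389
finger_force: 61.4
```

Call:
{"name": "drive_tool", "arguments": {"motion": [[[0,0,0],[0,0,0]],[[0,0,0],[0,0,0]],[[0,0,0],[0,0,0]],[[0,0,0],[0,0,0]]], "fingers": 0.15}}

```text
time_s: 61.85
position: [0.5384, -0.2079, 0.1115]
tool_rot: [0.718, 0.696, -0.0, 0.0]
contact_force: [0.1, -0.6, -0.5]
grip_width: 0.049
finger_force: 0.0
```

Call:
{"name": "drive_tool", "arguments": {"motion": [[[0,0,-0.15],[0,0,0]],[[0,0,-0.4],[0,0,0]],[[0,0,-0.65],[0,0,0]],[[0,0,-0.9],[0,0,0]],[[0,0,-0.94],[0,0,0]],[[0,0,-0.94],[0,0,0]],[[0,0,-0.94],[0,0,0]]]}}

```text
time_s: 62.43
position: [0.5385, -0.2075, 0.2524]
tool_rot: [0.718, 0.696, 0.0, 0.0]
contact_force: [-0.8, -0.8, -0.9]
grip_width: 0.0491
finger_force: 0.0
```

```bash
python3 - <<'E'
from h import *
s=r.sense();k=caps('wrist',z=.122,lo=(.4,-.4),hi=(.7,0))
for q in k:
    d=np.array([*q[:2],0])-C0;print(q[:3],"tray",.095+d@TX,-.048+d@TY)
logger('wrist',z=.054,lo=(.4,-.2),hi=(.7,.2));left([.4235,-.155,.1])
grab('wrist','w8')
E
```

```text
[ 0.5369 -0.2908 20.3625] tray 0.05561208512618918 -0.12953577884040895
[ 0.6235 -0.289  18.928 ] tray 0.1421560626849393 -0.12501486712615173
[ 0.5379 -0.208  20.4386] tray 0.05407157213260286 -0.04683179558535217
[ 0.6215 -0.2097 23.1074] tray 0.13763894838897844 -0.04583955852072328
[ 0.6236 -0.1318 20.6094] tray 0.13725921316327291 0.03206161372547421
[ 0.5375 -0.1253 19.7357] tray 0.05104798737208778 0.03584853937897263
wrist centre (585.7029418945312, -60.91212844848633) size (6.566873073577881, 95.835205078125) long axis 178.26833
left [ 0.3263 -0.7714  1.0107] pos [ 0.5379 -0.2075  0.2514] yaw of tool y -1.7287097128542515 tilt 0.09206909445382391 t 62.5333
```

View pics/w8.png

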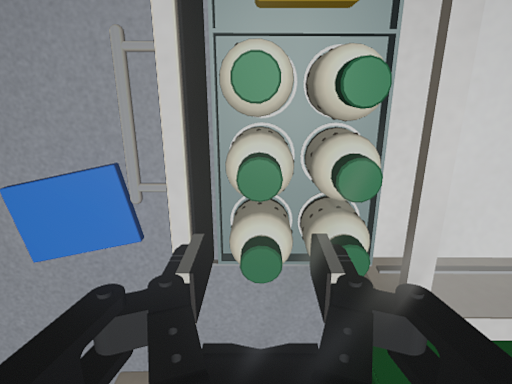

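All six bottles are in their rings again. Now to the handle.

Call:
{"name": "drive_tool", "arguments": {"motion": [[[0.08,-0.2,0],[0,0,0]],[[0.16,-0.4,0],[0,0,0]],[[0.25,-0.6,0],[0,0,0]],[[0.32,-0.77,0],[0,0,0]],[[0.32,-0.77,0],[0,0,0]],[[0.32,-0.77,0],[0,0,0]]], "fingers": -0.34}}

```text
time_s: 63.08
position: [0.4219, -0.1552, 0.2512]
tool_rot: [0.717, 0.697, 0.001, -0.002]
contact_force: [-0.3, 0.2, 0.2]
grip_width: 0.0281
finger_force: 0.0
```

Call:
{"name": "drive_tool", "arguments": {"motion": [[[0,0,0.2],[0,0,0]],[[0,0,0.4],[0,0,0]],[[0,0,0.55],[0,0,0]],[[0,0,0.7],[0,0,0]],[[0,0,0.85],[0,0,0]],[[0,0,0.97],[0,0,0]],[[0,0,1],[0,0,0]],[[0,0,1],[0,0,0]]]}}

```text
time_s: 63.75
position: [0.4236, -0.1573, 0.1012]
tool_rot: [0.718, 0.696, -0.002, -0.001]
contact_force: [-0.9, -0.1, 0.1]
grip_width: 0.028
finger_force: 0.0
```

Call:
{"name": "drive_tool", "arguments": {"motion": [[[0,0,0],[0,0,0]],[[0,0,0],[0,0,0]],[[0,0,0],[0,0,0]],[[0,0,0],[0,0,0]],[[0,0,0],[0,0,0]]], "fingers": -1, "squeeze": 40}}

```text
time_s: 64.17
position: [0.4249, -0.1569, 0.1033]
tool_rot: [0.718, 0.696, 0.0, 0.001]
contact_force: [1.4, -6.6, -8.9]
grip_width: 0.0093
finger_force: 38.8
```

```bash
python3 - <<'E'
from h import *
s=r.sense();left([.5,-.15,.1]);print(s["grip_width"])
im,c=grab('top','top4')
for q in caps('top',z=.122,lo=(.4,-.4),hi=(.7,0)):
    d=np.array([*q[:2],0])-C0;print(q[:3],"tray",.095+d@TX,-.048+d@TY)
E
```

```text
left [0.0612 0.4987 0.0226] pos [ 0.4249 -0.1569  0.1033] yaw of tool y -1.7286664104441942 tilt 0.11831804028483045 t 64.1667
0.009276820710875556
[ 0.5361 -0.2882 19.6206] tray 0.0547161499517752 -0.12701600943755614
[ 0.5358 -0.2049 19.3855] tray 0.05183900638544467 -0.04379801832482246
[ 0.5361 -0.121  19.0702] tray 0.04952782989758416 0.0401208151186805
[ 0.6193 -0.2893 20.0779] tray 0.13793360349096515 -0.12552123033845178
[ 0.6229 -0.2084 19.4718] tray 0.138963388943251 -0.04453868835642328
[ 0.6231 -0.1273 19.8028] tray 0.13671286720530937 0.03658857519947535
```

Call:
{"name": "drive_tool", "arguments": {"motion": [[[0,0.02,0],[0,0,0]],[[0,0.05,0],[0,0,0]],[[0,0.1,0],[0,0,0]],[[0,0.15,0],[0,0,0]],[[0,0.21,0],[0,0,0]],[[0,0.27,0],[0,0,0]],[[0,0.33,0],[0,0,0]],[[0,0.39,0],[0,0,0]],[[0,0.45,0],[0,0,0]],[[0,0.51,0],[0,0,0]],[[0,0.57,0],[0,0,0]],[[0,0.63,0],[0,0,0]],[[0,0.69,0],[0,0,0]],[[0,0.75,0],[0,0,0]],[[0,0.81,0],[0,0,0]],[[0,0.87,0],[0,0,0]],[[0,0.92,0],[0,0,0]],[[0,0.96,0],[0,0,0]],[[0,0.99,0],[0,0,0]],[[0,1,0],[0,0,0]]]}}

```text
time_s: 65.93
position: [0.5745, -0.162, 0.1033]
tool_rot: [0.718, 0.696, -0.001, 0.001]
contact_force: [-4.5, -8.0, -4.1]
grip_width: 0.0093
finger_force: 39.8
```

Call:
{"name": "drive_tool", "arguments": {"motion": [[[0,0.01,0],[0,0,0]],[[0,0.03,0],[0,0,0]],[[0,0.06,0],[0,0,0]],[[0,0.09,0],[0,0,0]],[[0,0.12,0],[0,0,0]],[[0,0.15,0],[0,0,0]],[[0,0.17,0],[0,0,0]],[[0,0.18,0],[0,0,0]],[[0,0.18,0],[0,0,0]]]}}

```text
time_s: 66.68
position: [0.6013, -0.1629, 0.1033]
tool_rot: [0.718, 0.696, -0.001, 0.001]
contact_force: [-0.6, -9.6, -8.9]
grip_width: 0.0091
finger_force: 39.3
```

```bash
python3 - <<'E'
from h import *
s=r.sense();left([.615,-.155,.1]);print(s["grip_width"])
im,c=grab('top','top5');grab('scene','scene5')
E
```

```text
left [0.0553 0.0898 0.0221] pos [ 0.6013 -0.1629  0.1033] yaw of tool y -1.7555458698998936 tilt 0.12265844269529215 t 66.6833
0.009050766681217364
```

Now push the last stretch in small slow steps, watching the x force.

Call:
{"name": "drive_tool", "arguments": {"motion": [[[0,0.02,0],[0,0,0]],[[0,0.04,0],[0,0,0]],[[0,0.055,0],[0,0,0]],[[0,0.06,0],[0,0,0]],[[0,0.06,0],[0,0,0]]]}}

```text
time_s: 67.2
position: [0.6101, -0.1632, 0.1033]
tool_rot: [0.718, 0.696, -0.001, 0.001]
contact_force: [-1.7, -8.5, -8.0]
grip_width: 0.0094
finger_force: 39.5
```

Call:
{"name": "drive_tool", "arguments": {"motion": [[[0,0.01,0],[0,0,0]],[[0,0.02,0],[0,0,0]],[[0,0.02,0],[0,0,0]],[[0,0.02,0],[0,0,0]]]}}

```text
time_s: 67.53
position: [0.613, -0.1633, 0.1033]
tool_rot: [0.718, 0.696, -0.001, 0.001]
contact_force: [-0.7, -9.4, -8.1]
grip_width: 0.0092
finger_force: 39.5
```

Call:
{"name": "drive_tool", "arguments": {"motion": [[[0,0.01,0],[0,0,0]],[[0,0.02,0],[0,0,0]],[[0,0.02,0],[0,0,0]],[[0,0.02,0],[0,0,0]]]}}

```text
time_s: 67.87
position: [0.6147, -0.1633, 0.1033]
tool_rot: [0.718, 0.696, -0.001, -0.0]
contact_force: [-9.8, -7.1, 0.6]
grip_width: 0.0092
finger_force: 40.4
```

Call:
{"name": "drive_tool", "arguments": {"motion": [[[0,0.01,0],[0,0,0]],[[0,0.02,0],[0,0,0]],[[0,0.02,0],[0,0,0]],[[0,0.02,0],[0,0,0]]]}}

```text
time_s: 68.2
position: [0.6149, -0.1634, 0.1032]
tool_rot: [0.718, 0.696, -0.002, -0.003]
contact_force: [-29.9, -2.1, 17.8]
grip_width: 0.0094
finger_force: 42.5
```

The x force rises to 30 N at x = 0.615, so the drawer is home. I'll relax, release and lift away.

Call:
{"name": "drive_tool", "arguments": {"motion": [[[0,-0.015,0],[0,0,0]],[[0,-0.02,0],[0,0,0]],[[0,-0.02,0],[0,0,0]]]}}

```text
time_s: 68.45
position: [0.6147, -0.1633, 0.1033]
tool_rot: [0.718, 0.696, -0.001, -0.0]
contact_force: [-10.1, -8.4, -0.9]
grip_width: 0.0093
finger_force: 40.5
```

Call:
{"name": "drive_tool", "arguments": {"motion": [[[0,0,0],[0,0,0]],[[0,0,0],[0,0,0]],[[0,0,0],[0,0,0]],[[0,0,0],[0,0,0]]], "fingers": -0.34}}

```text
time_s: 68.78
position: [0.6169, -0.1617, 0.1031]
tool_rot: [0.717, 0.697, 0.0, 0.0]
contact_force: [0.4, 0.1, -0.2]
grip_width: 0.0282
finger_force: 0.0
```

Call:
{"name": "drive_tool", "arguments": {"motion": [[[0,0,-0.1],[0,0,0]],[[0,0,-0.3],[0,0,0]],[[0,0,-0.5],[0,0,0]],[[0,0,-0.75],[0,0,0]],[[0,0,-1],[0,0,0]],[[0,0,-1],[0,0,0]],[[0,0,-1],[0,0,0]]]}}

```text
time_s: 69.37
position: [0.6172, -0.1627, 0.2557]
tool_rot: [0.718, 0.696, 0.002, 0.001]
contact_force: [-0.2, 0.3, 0.6]
grip_width: 0.028
finger_force: 0.0
```

Call:
{"name": "drive_tool", "arguments": {"motion": [[[0.2,-0.1,0],[0,0,0]],[[0.4,-0.2,0],[0,0,0]],[[0.6,-0.4,0],[0,0,0]],[[0.8,-0.6,0],[0,0,0]],[[1,-0.6,0],[0,0,0]],[[1,-0.6,0],[0,0,0]]]}}

```text
time_s: 69.87
position: [0.529, -0.002, 0.2516]
tool_rot: [0.715, 0.699, -0.0, -0.002]
contact_force: [1.5, 0.9, 0.1]
grip_width: 0.0282
finger_force: 0.0
```

Call:
{"name": "drive_tool", "arguments": {"motion": [[[0.2,0,0],[0,0,0]],[[0.4,0,0],[0,0,0]],[[0.6,0,0],[0,0,0]],[[0.8,0,0],[0,0,0]],[[1,0,0],[0,0,0]],[[1,0,0],[0,0,0]]]}}

```text
time_s: 70.37
position: [0.5349, 0.1467, 0.2517]
tool_rot: [0.715, 0.699, -0.001, -0.0]
contact_force: [0.1, 1.3, -0.5]
grip_width: 0.0284
finger_force: 0.0
```

```bash
python3 - <<'E'
from h import *
left([.6,-.1,.2]);C0[:]=C0+TX*.1895
for q in caps('top',z=.122,lo=(.5,-.4),hi=(.9,0)):
    d=np.array([*q[:2],0])-C0;print(q[:3],"tray",.095+d@TX,-.048+d@TY)
im,c=grab('top','top6')
cv2.imwrite('pics/top6z.png',cv2.resize(im[50:240,90:430],None,fx=2.3,fy=2.3,interpolation=cv2.INTER_CUBIC)[:,:,::-1])
E
```

```text
left [-1.634   0.4726  0.3446] pos [0.5349 0.1467 0.2517] yaw of tool y -1.339291034696818 tilt 0.0729287322766739 t 70.3667
```

View pics/top6z.png

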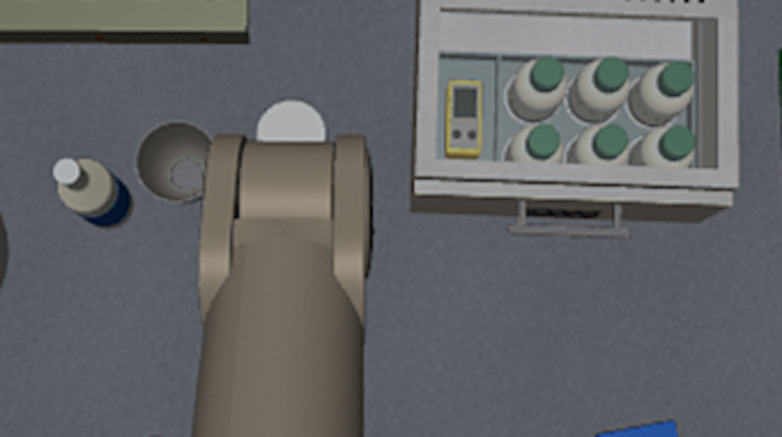

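The drawer is shut, with all six bottles and the logger upright behind the window. The tinted glass defeated the cap mask, so I'll do one numeric check with a looser one.

```bash
python3 - <<'E'
from h import *
C0[:]=C0+TX*.1895
im=cv2.imread('pics/top6.png')[:,:,::-1].copy();c=cam('top');h=hsv(im);H,S,V=[h[...,k].astype(int) for k in range(3)]
m=(H>60)&(H<85)&(S>70)&(V<140);roi=np.zeros(H.shape,bool);roi[60:125,290:410]=1
for ce,st in blobs(m&roi,50):
    d=ray(c,ce,.122)[0]*[1,1,0]-C0;print(st[2:],"tray",.095+d@TX,-.048+d@TY)
E
```

```text
[ 14  13 131] tray 0.1333138473676248 0.032904537400064354
[ 13  13 130] tray 0.1355334006130255 -0.04805705336731981
[ 13  13 134] tray 0.13319795688089972 -0.12879480111731917
[ 13  13 128] tray 0.04617140521159368 0.036543757148905565
[ 14  13 136] tray 0.049053272429940814 -0.04679687025463668
[ 14  13 133] tray 0.051278206261822584 -0.13026007433140815
```

```bash
python3 -c "
from plant import workorder
print(workorder.job_done())"
```

```text
the job is handed in; nothing more can be done
None
```

I handed the job in at about 70 s: the last camera check shows all six sound bottles upright in their rings with the back row full, the logger screen up in the left bay and the drawer shut; the verdict was not shown.

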